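# Load the ball dish, lift it level and turn it a quarter turn

### The job

Sort the two steel bearing parts out of the grey block: the roller goes into the open parts tray, the ball into the shallow dish while that still sits on its stand. Then lift the dish by its upright tab at least 5 cm clear of the stand and, once it is lifted, turn it a quarter turn from how it sat (either way round), keeping it level and the ball lying at its centre the whole time. Finish while still holding the turned dish up, level and steady, and leave the calibration weight and the dropper bottle where they stand.

Things in the scene. Friction and masses are not known exactly. Their poses are not given: they have to be found in the camera images.
- dish: Loose round aluminium dished plate, 120 mm across, lip 18 mm high, 0.08 to 0.16 kg. Origin: centre of its underside, z up. Inside a shallow 8 degree cone, lowest at the centre: a ball put down gently inside rolls to the centre, and away again if the dish tilts or is jerked. A grip tab stands outside the lip, on the -y side. It starts flat on the stand, axes parallel to the stand's.
- dish_centre (a point): Lowest point of the dish's inside, 4 mm above the underside, on the dish's axis.
- tab_top (a point): Centre of the top edge of the dish's upright grip tab; axes as the dish. The tab is 16 mm thick along y, 22 mm wide along x, its middle 85 mm from the dish centre (at dish y = -85 mm), standing from 10 to 58 mm above the underside; 17 mm lie between it and the lip..
- stand: Fixed dark steel square stand plate, 100 x 100 x 12 mm, under the dish. Origin: centre of its underside on the worktop, z up; its x and y axes run along its edges and do not change, so the dish's turn is measured against them.
- block: Fixed grey plastic parts block, 130 (local x) x 60 (local y) x 18 mm high, with two equal round pockets 21 mm across and 8 mm deep in its top, at local x = -32 and +32 mm, y = 0. One holds the ball, the other the roller; which is which varies. Origin: centre of its underside, z up.
- ball_center (a point): Centre of the loose steel ball, 30 mm in diameter, about 0.06 kg. It starts sitting in one pocket of the block, its centre about 10 mm above the block's top, so its upper 25 mm stand out. Its axes mean nothing.
- roller_center (a point): Middle of the loose steel bearing roller, a plain cylinder 18 mm in diameter and 36 mm long, about 0.06 kg. It starts upright in the other pocket with 28 mm standing out above the block's top. z is its length.
- tray: Fixed blue open parts tray with a few small screws in it, 100 (local x) x 160 (local y) mm, walls 2 mm thick and 28 mm high, floor 2 mm thick, a 22 mm high partition across it at local y = -11 mm. Origin: centre of its underside, z up. The roller may lie or stand in either compartment.
- weight_500: Loose bystander: grey metal calibration weight, 43 mm in diameter, 60 mm high. Origin: centre of its underside.
- dropper: Loose bystander: small dropper bottle, 33 mm in diameter, 102 mm high. Origin: centre of its underside.

How it is judged:
By the outcome, as a careful person would: the job done as asked, in the order asked, and still so for the second after the job is handed in, while the arm keeps its last pose, push and grip.
It also fails if it takes over 72 s, if anything falls off the work surface, if the arm or the gripper's body presses on something with over 40 N, if the wrist force passes 120 N, or if a joint passes its speed limit or range.

### The arm

A 7-joint arm with a two-finger parallel gripper is mounted at the origin on the work surface; the furniture and walls round the work are solid. World frame = base frame: x ahead of the robot, y to its left, z up, the work surface at z = 0. Lengths are in m, angles in rad, forces in N, time in s.
With the tool pointing down it reaches from about 0.425 to 0.975 m from the base axis. Payload 16.7 kg.
Tool frame: the origin (TCP) lies at the very end of the fingers, on their centre line; the grasp point (between the pads) lies grip_point_offset behind it (grip_point_offset is the distance from the TCP to the grasp point, in m); z points along the fingers, y is the direction in which the jaws open and shut (so a half turn about z gives the same grasp; the last joint's range is limited). The gripper opens to 85 mm and grips with 20 to 120 N. Pads are 22 mm wide; open, the fingers measure 114 mm over their backs; the gripper's body (76 mm by 85 mm) begins 54 mm behind the grasp point. The pads swing forward as they close: fully open they stand 13 mm farther back than shut.
Start: joints at [-1.383, 0.426, 0.074, 1.606, -0.034, 1.111, -0.067], TCP at [0.224, 0.637, 0.231] pointing down, gripper open.
Joint ranges: [-2.85, 2.85], [-0.5, 2.14], [-1.23, 1.37], [0.21, 2.46], [-1.02, 4.16], [0.16, 2.05], [-2.73, 2.73]. Speed limits (rad/s): [1.89, 1.89, 2.39, 2.39, 3.01, 3.01, 3.01].

### API

Orientations are given as a rotation vector (axis times angle).
In Python, from bench import read_state, read_camera, camera_params, job_done, masks_of, grip_point_offset gives the robot as it stands.
- The arm moves only by the tool move_arm, never from a script. Its argument "deltas" is a list of rows, each a list of 7 numbers: the shift along the tool's x, y, z in mm, then the turn, a rotation vector about the tool's x, y, z in degrees, then the finger opening in mm, from 0 to 85.4. A call has 1 to 8 rows; each row shifts and turns the pose as measured when the row begins, along the tool's axes as they then stand; what a row does not reach is not made up. A row lasts 1/12 s, in which the tool goes at most 41.7 mm and 7.16 degrees, less where a joint would pass 70% of its speed; a pose out of reach is approached as far as the arm can. A call is refused whole if a number of a shift passes 41.7 or a number of a turn 7.16, either way. A call with a gripper value outside its range is refused whole. The fingers move at their own pace and stop on an object; "grip_force" is the grip in N (left out, the last holds). Time passes only in rows, so rows that do not move let the fingers close. It gives the time, the measured TCP pose, the force and the opening at its end, in the units of the state.
- read_state(): the state, without advancing time (a new reading comes with each control period).
- read_camera(name): name is "scene" or "side" or "wrist"; returns the picture (400x640x3 uint8, red, green, blue); there is no depth.
- camera_params(name): a dict with "fx", "fy", "cx", "cy" (pixels), "R" (3x3) and "t" (3): a world point X has camera coordinates R X + t. Camera axes: x right, y down, z forward; pixel columns grow to the right and rows downward; lengths in m; the calibration is good to about 2 mm. A picture is of the moment at which its call begins: read the wrist's pose just before it. camera_params takes no time and is no camera call; for the wrist camera it gives the pose at the moment of the call.
- job_done(): hands the job in, once; it reports no verdict.
Trained networks look in the newest picture that a camera, given by its name, has taken for a name from the list of things; names that differ only in an ending like _2 or _b are one class to them, and where a whole thing is asked for, a point or a joint stands for the part that bears it (a point fixed in the world has none). Each returns a list of dicts, best first, with "conf" (0 to 1); they miss things now and then, are a little off and sometimes report something else, mostly with a low value. They report only what shows in the picture. A call takes as long as a camera call.
- masks_of(camera, query): "pixels" (400x640 bool, what is visible of it) and "xy" ([column, row] in pixels, amid what is visible of it).
The state is a dict: "time": time; "joints": joint angles; "joint_vel": joint speeds; "tau": joint torques, N m; "ee_pos": TCP position; "orientation": TCP orientation; "ft_force": force on the tool from outside, world axes, zero at the start; "torque": the same for the moment, N m; "opening": opening from 0.0 (shut) to 1.0 (fully open).
Only numpy, scipy, OpenCV 4.12 (cv2) and the standard library are available. Lean on these libraries where they do the work, as an engineer would, in place of code of your own. Each camera call takes 0.05 s, during which the arm holds its last target.

## Working session

There is one attempt and no reset: what is moved stays moved. The work goes in short steps, Python scripts to look and compute and a tool call to move; the robot and the scene stay as the last step left them, time stands still between calls to the robot, and variables do not carry over. Pictures are saved under pics/ and viewed, and the job is handed in when it is done.

Besides the shell and the picture viewer there is one more tool, called as name(argument=value, ...) on one line, values as JSON. move_arm: Moves the arm, as the interface text tells. Its arguments: {"type":"object","properties":{"deltas":{"type":"array"},"grip_force":{"type":"number"}},"required":["deltas"]}

```bash
ls; mkdir -p pics; python3 - <<'E'
from bench import *
import cv2
print(read_state()); 
import bench
print(bench.grip_point_offset)
for n in ["scene","side","wrist"]:
    im=read_camera(n); cv2.imwrite(f"pics/{n}0.png",im[:,:,::-1])
    p=camera_params(n); print(n,p)
E
```

```text
pics
{'time': 0.0, 'joints': array([-1.38249545,  0.42676243,  0.07382258,  1.60664939, -0.03407611,
        1.110796  , -0.06710199]), 'joint_vel': array([ 0.00084244, -0.0004098 , -0.00022302,  0.00046093, -0.00139392,
       -0.00073182,  0.00040422]), 'tau': array([ 1.16179781e-03, -9.49819779e+01,  3.76172259e+00, -4.63536072e+01,
        1.92363386e-02,  9.82984639e-03, -8.15755271e-06]), 'ee_pos': array([0.22358055, 0.63643829, 0.23057076]), 'orientation': array([-5.28075228e-01, -3.09677358e+00,  2.12325722e-03]), 'ft_force': array([-0.49891805,  0.06150218, -0.75566397]), 'torque': array([ 0.01570101, -0.06602091,  0.00308401]), 'opening': 1.0015694962365578}
0.0187
scene {'fx': 367.8167528666252, 'fy': 367.8167528666252, 'cx': 320.58906881882143, 'cy': 198.7604073463688, 'R': array([[ 0.4559066 , -0.89001747, -0.00425235],
       [-0.6090206 , -0.30847628, -0.73070944],
       [ 0.64903242,  0.33572502, -0.68267534]]), 't': array([-0.3032494 ,  0.34165891,  0.77984591])}
side {'fx': 360.8445385058559, 'fy': 360.8445385058559, 'cx': 321.9749034699497, 'cy': 199.6516838694967, 'R': array([[-0.94328908, -0.3318741 , -0.00808039],
       [-0.22138867,  0.64701995, -0.72962472],
       [ 0.24737172, -0.68645813, -0.68380002]]), 't': array([0.45680648, 0.20596552, 0.73520615])}
wrist {'fx': 335.4888327958418, 'fy': 335.4888327958418, 'cx': 325.1572618400242, 'cy': 198.66016708066383, 'R': array([[ 3.31519153e-01,  9.43448292e-01, -6.10111180e-04],
       [ 9.10695671e-01, -3.19841131e-01,  2.61409727e-01],
       [ 2.46431422e-01, -8.72179570e-02, -9.65227736e-01]]), 't': array([-0.67438224, -0.03288617,  0.37752185])}
```

View pics/scene0.png

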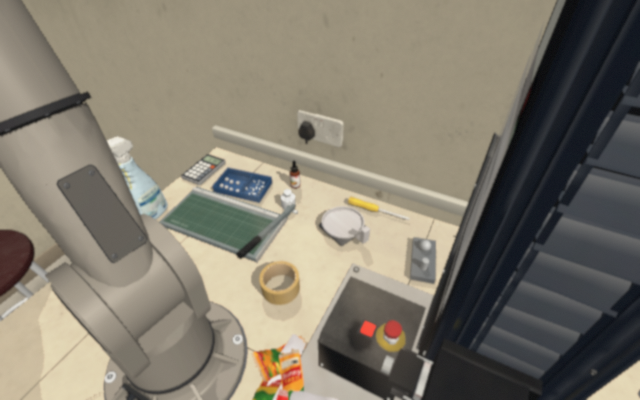

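View pics/side0.png

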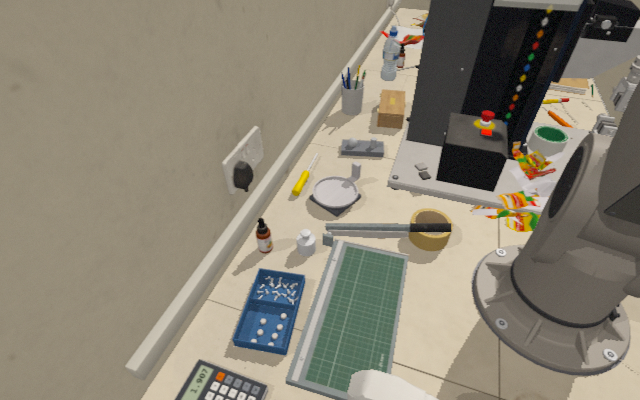

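View pics/wrist0.png

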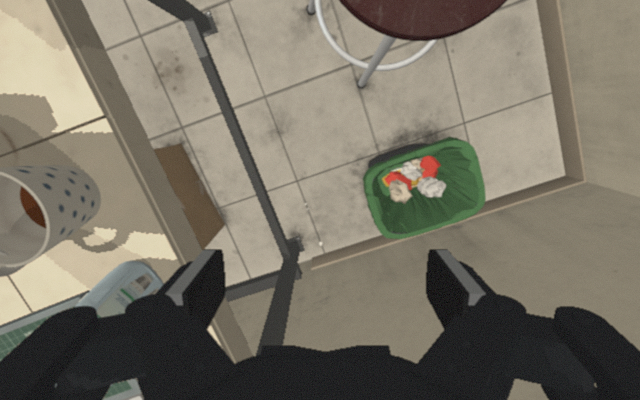

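The side view shows the tray at (270,310), dropper (264,235), weight (306,243), dish (335,190) with its tab at (356,170), and the block (362,148) next to a tall machine. In the scene view the dish is at (343,224), the block at (423,258), and a trimmer with a lever is in front.

```bash
cat > h.py <<'E'
import numpy as np, cv2
from bench import *
from scipy.spatial.transform import Rotation as Ro
def ray(p,uv):
    d=np.array([(uv[0]-p['cx'])/p['fx'],(uv[1]-p['cy'])/p['fy'],1.0])
    R=p['R'];return -R.T@p['t'],R.T@d
def at_z(p,uv,z):
    c,d=ray(p,uv);return c+d*(z-c[2])/d[2]
def tri(obs):
    A=np.zeros((3,3));b=np.zeros(3)
    for p,uv in obs:
        c,d=ray(p,uv);d=d/np.linalg.norm(d);M=np.eye(3)-np.outer(d,d);A+=M;b+=M@c
    return np.linalg.solve(A,b)
def proj(p,X):
    c=p['R']@np.asarray(X)+p['t'];return np.array([p['fx']*c[0]/c[2]+p['cx'],p['fy']*c[1]/c[2]+p['cy']])
E
python3 - <<'E'
from h import *
P={n:camera_params(n) for n in("scene","side")}
for q in ["dish","stand","block","ball_center","roller_center","tray","weight_500","dropper","tab_top"]:
    o=[]
    for n in P:
        if q=="dish": read_camera(n)
        m=masks_of(n,q)
        for k in m[:2]:
            print(q,n,round(k['conf'],2),np.round(k['xy'],1),k['pixels'].sum())
        if m: o.append((P[n],m[0]['xy'])); np.save(f"m_{q}_{n}.npy",m[0]['pixels'])
    if len(o)==2: print('   ',tri(o).round(4))
print(read_state()['time'])
for n,c in (("scene",(250,140,470,300)),("side",(220,120,420,360))):
    im=cv2.imread(f"pics/{n}0.png")[c[1]:c[3],c[0]:c[2]]
    s=min(800/im.shape[1],600/im.shape[0]);cv2.imwrite(f"pics/{n}0z.png",cv2.resize(im,None,fx=s,fy=s,interpolation=cv2.INTER_CUBIC)); print(n,s)
E
```

```text
dish scene 0.57 [343.5 224.6] 1261
dish side 0.62 [335.2 190.6] 1258
    [ 0.5011 -0.1585  0.0198]
stand side 0.56 [338.  208.2] 203
block scene 0.87 [419.3 258.1] 879
block side 0.89 [361.8 147.4] 613
    [ 0.4873 -0.3818  0.0134]
ball_center scene 0.59 [345.6 224.3] 1274
ball_center scene 0.5 [426.7 245.8] 112
roller_center scene 0.47 [423.9 264. ] 78
tray scene 0.55 [243.6 184.9] 1393
tray side 0.72 [271.9 312.2] 4416
    [0.5198 0.2067 0.0045]
weight_500 scene 0.66 [287.2 199.3] 207
weight_500 side 0.96 [307.2 242.2] 419
    [0.5088 0.0332 0.026 ]
dropper scene 0.78 [293.9 176.8] 226
dropper scene 0.26 [342.9 223.5] 1215
dropper side 0.95 [262.7 231.4] 443
    [0.601  0.0569 0.0449]
tab_top scene 0.61 [346.3 221. ] 1285
tab_top side 0.88 [337.7 187.6] 1325
    [ 0.4996 -0.1636  0.0321]
1.15
scene 3.6363636363636362
side 2.5
```

View pics/scene0z.png

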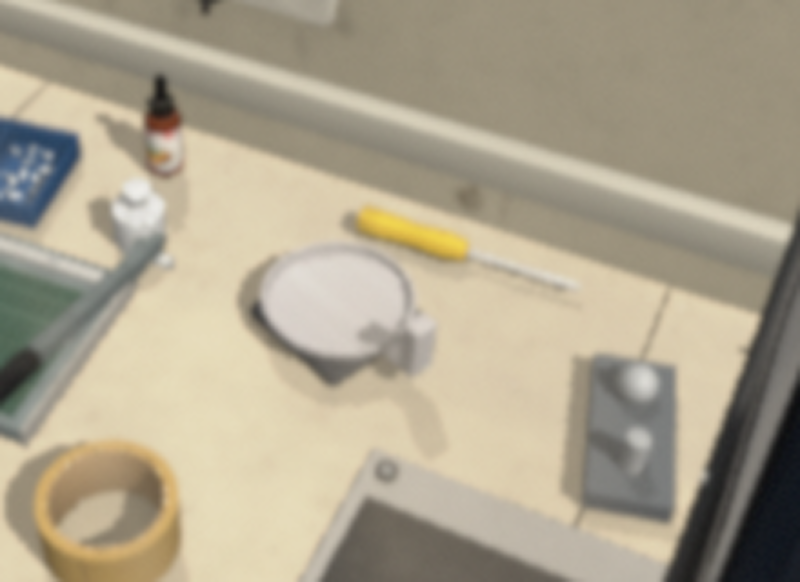

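View pics/side0z.png

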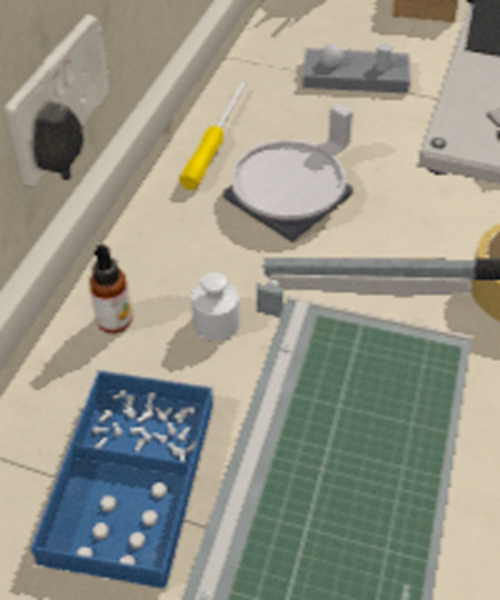

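The scene crop shows the ball at about full-picture (426,245), far side of the block, and the roller at (424,264), near side. The tab stands to the lower right of the dish. Next: fit the poses and locate obstacles.

```bash
python3 - <<'E'
from h import *
P={n:camera_params(n) for n in("scene","side")}
for n in P: print(n,(-P[n]['R'].T@P[n]['t']).round(3))
# model fits via silhouettes: block box
from scipy.optimize import minimize
def sil(p,pts):
    u=np.array([proj(p,x) for x in pts]).astype(np.float32)
    h=cv2.convexHull(u); im=np.zeros((800,1280),np.uint8)
    cv2.fillPoly(im,[np.int32(np.round(((h+0.5)*2)*16))],1,shift=4); return im>0
def up(m): return cv2.resize(m.astype(np.uint8),(1280,800),interpolation=cv2.INTER_NEAREST)>0
def fit(q,x0,pts,cams):
    M={n:up(np.load(f"m_{q}_{n}.npy")) for n in cams}
    def f(v):
        X=pts(v);s=0
        for n in cams:
            a=sil(P[n],X);s+=1-(a&M[n]).sum()/(a|M[n]).sum()
        return s
    best=None
    for th in x0[2]:
        r=minimize(f,[x0[0],x0[1],th],method='Nelder-Mead',options=dict(initial_simplex=[[x0[0]+a,x0[1]+b,th+c] for a,b,c in((0,0,0),(.02,0,0),(0,.02,0),(0,0,.2))]))
        print(q,r.x.round(4),np.degrees(r.x[2]).round(1),round(r.fun,3))
def box(lx,ly,h):
    c=np.array([[sx*lx/2,sy*ly/2,z] for sx in(-1,1) for sy in(-1,1) for z in(0,h)])
    def g(v):
        R=np.array([[np.cos(v[2]),-np.sin(v[2]),0],[np.sin(v[2]),np.cos(v[2]),0],[0,0,1]])
        return c@R.T+[v[0],v[1],0]
    return g
for cs in (["scene","side"],["scene"],["side"]): fit("block",(.487,-.385,[-0.3,0.2]),box(.13,.06,.018),cs)
for cs in (["scene","side"],["side"]): fit("tray",(.52,.20,[-0.3,0.3]),box(.1,.16,.028),cs)
for nm,z,pts in (("scene",0,[(356,269)]),("scene",.0,[(433,246),(448,200)]),("side",0,[(395,180),(403,140),(462,190)])):
    for u in pts: print(nm,u,at_z(P[nm],u,z).round(3))
# ball, roller triangulation by hand from crops
s=3.63636
def S(u): return (250+(u[0]+.5)/s-.5,140+(u[1]+.5)/s-.5)
def D(u): return (220+(u[0]+.5)/2.5-.5,120+(u[1]+.5)/2.5-.5)
def T(a,b): return tri([(P["scene"],S(a)),(P["side"],D(b))]).round(4)
print("ball",T((640,381),(332,56)))
print("roller top",T((637,434),(384,50)))
print("tab top",T((420,314),(341,111)))
print("dish rim c",T((336,300),(289,180)))
print("lever tip",T((158,238),(268,262)))
print("drop top",T((160,80),(101,252)),"weight top",T((136,186),(213,282)))
print("screwdriver tip",T((575,287),(243,86)), "clamp",T((372,455),(425,160)))
E
```

```text
scene [-0.16  -0.426  0.781]
side [0.295 0.523 0.657]
block [ 0.4922 -0.3887  0.2346] 13.4 0.388
block [ 0.4927 -0.3885  0.2543] 14.6 0.389
block [ 0.4912 -0.3887  0.2294] 13.1 0.2
block [ 0.4927 -0.3884  0.2357] 13.5 0.2
block [ 0.4931 -0.3895  0.2535] 14.5 0.183
block [ 0.492  -0.3884  0.2257] 12.9 0.185
tray [0.5197 0.2057 0.1714] 9.8 0.091
tray [0.5196 0.2055 0.1676] 9.6 0.091
tray [0.5196 0.2056 0.1669] 9.6 0.026
tray [0.5194 0.2059 0.1665] 9.5 0.026
scene (356, 269) [ 0.387 -0.245  0.   ]
scene (433, 246) [ 0.553 -0.402  0.   ]
scene (448, 200) [ 0.755 -0.396  0.   ]
side (395, 180) [ 0.364 -0.279  0.   ]
side (403, 140) [ 0.379 -0.486  0.   ]
side (462, 190) [ 0.184 -0.296  0.   ]
ball [ 0.521  -0.3838  0.0284]
roller top [ 0.46   -0.3954  0.0431]
tab top [ 0.4702 -0.2283  0.0708]
dish rim c [ 0.5007 -0.1522  0.0242]
lever tip [ 0.4751 -0.0097  0.0514]
drop top [0.6039 0.0617 0.0931] weight top [0.5127 0.0334 0.0574]
screwdriver tip [ 0.6103 -0.311   0.011 ] clamp [ 0.3753 -0.2351  0.0223]
```

```bash
python3 - <<'E'
import cv2
im=cv2.imread("pics/side0.png")[0:240,340:640]
cv2.imwrite("pics/mach.png",cv2.resize(im,None,fx=2.5,fy=2.5,interpolation=cv2.INTER_CUBIC))
im=cv2.imread("pics/scene0.png")[200:400,300:560]
cv2.imwrite("pics/mach2.png",cv2.resize(im,None,fx=3,fy=3,interpolation=cv2.INTER_CUBIC))
E
```

```text
(no output)
```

View pics/mach.png

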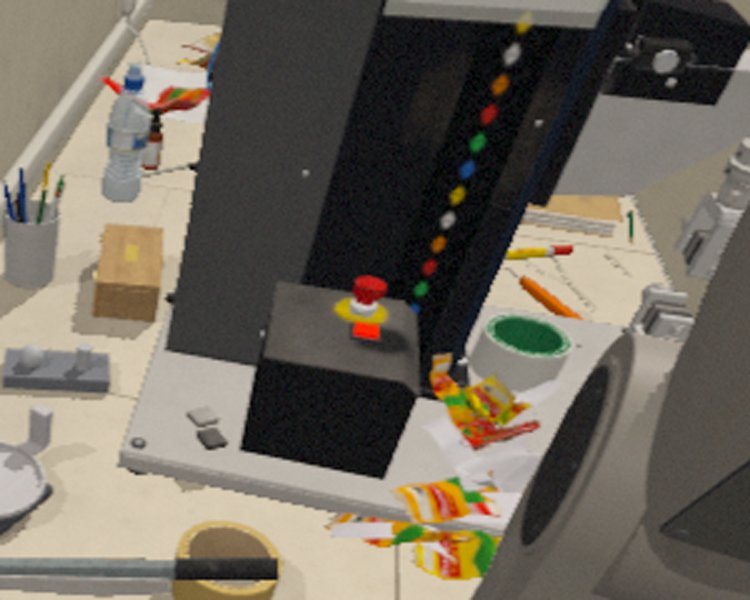

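View pics/mach2.png

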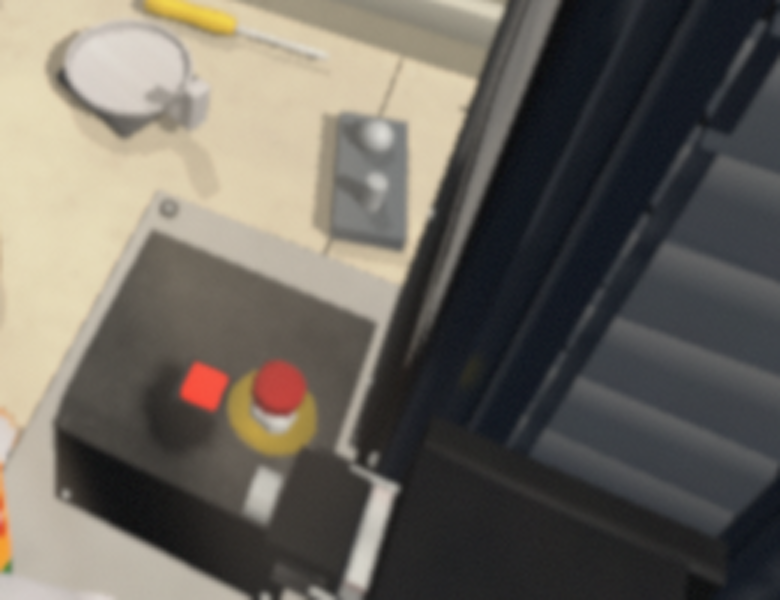

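```bash
cat >> h.py <<'E'
def psi_of(s): 
    y=Ro.from_rotvec(s['orientation']).as_matrix()[:,1]; return np.degrees(np.arctan2(y[1],y[0]))
def stat():
    s=read_state();R=Ro.from_rotvec(s['orientation']).as_matrix()
    print("t",round(s['time'],2),"tcp",(s['ee_pos']*1000).round(1),"psi",psi_of(s).round(2),"tilt",np.degrees(np.arcsin(R[:2,2])).round(2),"q",s['joints'].round(2),"F",s['ft_force'].round(1),"T",s['torque'].round(2),"open mm",round(s['opening']*85.4,1))
    return s
def plan(wps,op,vmax=38,wmax=6.5,first=0,n=8,ramp=1e9,dec=0):
    """wps: list of (x,y,z mm, psi deg). prints rows from the current pose; levels the tool"""
    s=read_state();p=s['ee_pos']*1000;R=Ro.from_rotvec(s['orientation']).as_matrix();rows=[];i=0
    v=first
    while len(rows)<n and i<len(wps):
        w=np.array(wps[i],float);d=w[:3]-p
        cur=np.degrees(np.arctan2(R[1,1],R[0,1]))
        dpsi=(w[3]-cur+180)%360-180
        # desired orientation: level
        v=min(vmax,v+ramp)
        k=max(np.linalg.norm(d)/v,abs(dpsi)/min(wmax,wmax*v/vmax if ramp<1e8 else wmax),1)
        st=d/k; a=np.radians(cur+dpsi/k)
        Rd=np.array([[np.sin(a),np.cos(a),0],[-np.cos(a),np.sin(a),0],[0,0,-1]])
        rv=np.degrees(Ro.from_matrix(R.T@Rd).as_rotvec())
        rv=np.clip(rv,-7,7)
        row=list(np.round(R.T@st,dec))+list(np.round(rv,1))+[op]
        rows.append([float(x) for x in row])
        p=p+R@np.array(row[:3]);R=R@Ro.from_rotvec(np.radians(row[3:6])).as_matrix()
        if k<=1.0: i+=1
    print("[" + ",".join("["+",".join(f"{x:g}" for x in r)+"]" for r in rows)+"]")
    print("end",p.round(1),np.degrees(np.arctan2(R[1,1],R[0,1])).round(1),"wp",i,"/",len(wps))
E
python3 - <<'E'
from h import *
s=stat();p=camera_params("wrist");R=Ro.from_rotvec(s['orientation']).as_matrix()
print("cam in tool",R.T@(-p['R'].T@p['t']-s['ee_pos']),"fwd",R.T@p['R'][2])
plan([(470,350,250,40),(550,0,250,-20),(500,-330,230,-76.5)],85)
E
```

```text
t 1.15 tcp [223.7 636.8 231.3] psi 70.64 tilt [-0.  0.] q [-1.38  0.43  0.07  1.61 -0.03  1.11 -0.07] F [0.1 0.3 0.3] T [ 0.02 -0.05  0.02] open mm 85.3
cam in tool [ 0.06690886 -0.00023611 -0.1417754 ] fwd [-2.61362309e-01  2.93934507e-04  9.65240725e-01]Traceback (most recent call last):
  File "<stdin>", line 4, in <module>
  File "h.py", line 35, in plan
    rv=np.degrees(Ro.from_matrix(R.T@Rd).as_rotvec())
                  ~~~~~~~~~~~~~~^^^^^^^^
  File "scipy/spatial/transform/_rotation.pyx", line 1143, in scipy.spatial.transform._rotation.Rotation.from_matrix
ValueError: Non-positive determinant (left-handed or null coordinate frame) in rotation matrix 0: [[-9.98559276e-01 -5.36597712e-02 -4.56816961e-05]
 [-5.36597703e-02  9.98559276e-01 -2.07889446e-05]
 [-4.67314114e-05  1.83077242e-05  9.99999999e-01]].
```

```bash
sed -i 's/\[\[np.sin(a),np.cos(a),0\],\[-np.cos(a),np.sin(a),0\],\[0,0,-1\]\]/[[-np.sin(a),np.cos(a),0],[np.cos(a),np.sin(a),0],[0,0,-1]]/' h.py
python3 - <<'E'
from h import *
plan([(470,350,250,40),(550,0,250,-20),(500,-330,230,-76.5)],85)
E
```

```text
[[-33,-19,-2,0,-0,3.1,85],[-34,-17,-2,0,-0,3.1,85],[-35,-15,-2,0,-0,3.1,85],[-35,-13,-2,0,-0,3.1,85],[-36,-12,-2,0,-0,3.1,85],[-37,-10,-2,0,-0,3,85],[-37,-8,-2,0,-0,3.1,85],[-38,-5,-2,0,-0,3.1,85]]
end [421.7 406.2 247.3] 45.9 wp 0 / 3
```

move_arm(deltas=[[-33,-19,-2,0,0,3.1,85],[-34,-17,-2,0,0,3.1,85],[-35,-15,-2,0,0,3.1,85],[-35,-13,-2,0,0,3.1,85],[-36,-12,-2,0,0,3.1,85],[-37,-10,-2,0,0,3,85],[-37,-8,-2,0,0,3.1,85],[-38,-5,-2,0,0,3.1,85]])

```text
time: 1.82
ee_pos: [0.4203, 0.4037, 0.2459]
orientation: [-1.18, -2.907, -0.002]
ft_force: [1.1, 1.0, -0.6]
opening: 0.996
```

```bash
python3 - <<'E'
from h import *
stat()
plan([(480,330,250,35),(550,0,250,-20),(500,-330,230,-76.5)],85)
E
```

```text
t 1.82 tcp [420.3 403.7 245.9] psi 45.82 tilt [-0.2   0.16] q [-1.09  0.27  0.26  1.81 -0.08  1.07  0.  ] F [ 1.1  1.  -0.6] T [ 0.03 -0.06  0.02] open mm 85.0
[[-38,-4,-2,-0,-0.3,4.3,85],[-38,-2,-1,-0,0,4.4,85],[-19,0,-1,-0,0,2.1,85],[-35,-15,0,-0,0,6.2,85],[-36,-11,0,-0,0.1,6.2,85],[-37,-7,-0,-0,-0,6.2,85],[-38,-3,-0,-0,-0,6.2,85],[-38,1,-0,-0,-0,6.2,85]]
end [518.7 143.9 249.8] 4.0 wp 1 / 3
```

move_arm(deltas=[[-38,-4,-2,0,-0.3,4.3,85],[-38,-2,-1,0,0,4.4,85],[-19,0,-1,0,0,2.1,85],[-35,-15,0,0,0,6.2,85],[-36,-11,0,0,0,6.2,85],[-37,-7,0,0,0,6.2,85],[-38,-3,0,0,0,6.2,85],[-38,1,0,0,0,6.2,85]])

```text
time: 2.48
ee_pos: [0.5216, 0.1328, 0.2518]
orientation: [2.178, 2.262, 0.007]
ft_force: [1.0, -0.3, -0.1]
opening: 0.999
```

```bash
python3 - <<'E'
from h import *
stat()
plan([(550,0,260,-20),(505,-300,250,-76.5)],85)
E
```

```text
t 2.48 tcp [521.6 132.8 251.8] psi 2.17 tilt [0.23 0.12] q [-0.82  0.19  0.53  1.92 -0.11  1.06 -0.21] F [ 1.  -0.3 -0.1] T [-0.   -0.05  0.01] open mm 85.3
[[-37,7,-2,0.2,-0.1,6.2,85],[-36,10,-2,0,-0,6.2,85],[-35,14,-3,0,-0,6.1,85],[-20,11,-1,0,-0,3.7,85],[-34,7,1,0,-0,6.5,85],[-33,11,1,0,-0,6.5,85],[-32,14,1,0,-0,6.5,85],[-30,18,1,0,-0,6.5,85]]
end [ 529.  -137.6  255.6] -46.0 wp 1 / 2
```

move_arm(deltas=[[-37,7,-2,0.2,0,6.2,85],[-36,10,-2,0,0,6.2,85],[-35,14,-3,0,0,6.1,85],[-20,11,-1,0,0,3.7,85],[-34,7,1,0,0,6.5,85],[-33,11,1,0,0,6.5,85],[-32,14,1,0,0,6.5,85],[-30,18,1,0,0,6.5,85]])

```text
time: 3.15
ee_pos: [0.5252, -0.1497, 0.2573]
orientation: [-2.934, -1.118, -0.011]
ft_force: [1.0, 0.1, 0.3]
opening: 0.997
```

```bash
python3 - <<'E'
from h import *
stat()
im=read_camera("wrist");cv2.imwrite("pics/w1.png",im[:,:,::-1])
plan([(505,-300,250,-76.5)],85)
E
```

```text
t 3.15 tcp [ 525.2 -149.7  257.3] psi -48.29 tilt [0.33 0.25] q [-0.52  0.24  0.82  1.9  -0.2   1.08 -0.47] F [1.  0.1 0.3] T [ 0.01 -0.13 -0.03] open mm 85.1
[[-26,23,2,0.1,-0.4,6.5,85],[-23,26,2,0,0,6.5,85],[-19,28,2,0,0,6.5,85],[-16,30,1,0,0,6.5,85],[-3,6,0,0,0,1.3,85]]
end [ 504.9 -299.6  250.5] -76.5 wp 1 / 1
```

View pics/w1.png

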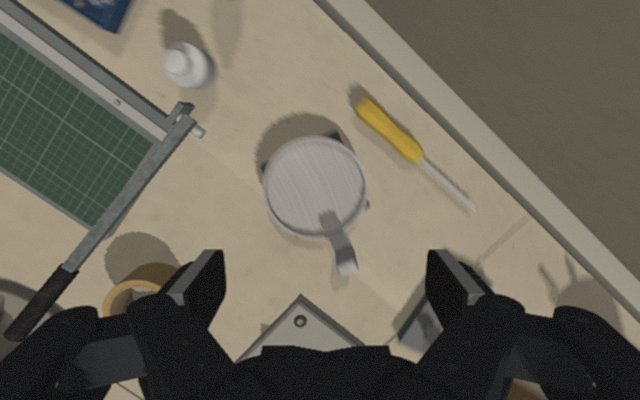

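Wrist view: the dish rim centre is near (316,187), the tab top near (346,267), the stand corners (337,137) and (264,165), and the block is at lower right (425,325).

```bash
python3 - <<'E'
from h import *
p=camera_params("wrist")
im=cv2.imread("pics/w1.png")
m=masks_of("wrist","dish");print([(k['conf'],k['xy']) for k in m])
c=im[120:290,240:400];cv2.imwrite("pics/w1z.png",cv2.resize(c,None,fx=3.5,fy=3.5,interpolation=cv2.INTER_CUBIC))
for nm,u,z in (("rim",(316,187),.030),("tab",(346,267),.070)): print(nm,at_z(p,u,z).round(4))
np.save("p1.npy",p,allow_pickle=True)
E
```

```text
[(0.72, [319.0, 190.3])]
rim [ 0.5015 -0.1614  0.03  ]
tab [ 0.463  -0.2378  0.07  ]
```

View pics/w1z.png

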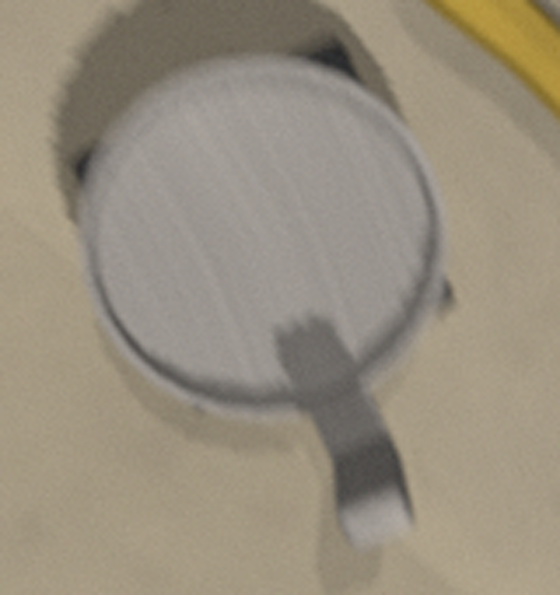

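move_arm(deltas=[[-26,23,2,0.1,-0.4,6.5,85],[-23,26,2,0,0,6.5,85],[-19,28,2,0,0,6.5,85],[-16,30,1,0,0,6.5,85],[-3,6,0,0,0,1.3,85],[0,0,0,0,0,0,85]])

```text
time: 3.75
ee_pos: [0.5078, -0.3004, 0.2502]
orientation: [-3.12, -0.36, -0.002]
ft_force: [0.3, 1.5, 0.0]
opening: 0.992
```

```bash
python3 - <<'E'
from h import *
stat()
im=read_camera("wrist");cv2.imwrite("pics/w2.png",im[:,:,::-1])
p=camera_params("wrist")
for q in ["ball_center","roller_center","block"]:
    for k in masks_of("wrist",q)[:2]: print(q,round(k['conf'],2),k['xy'],k['pixels'].sum(),at_z(p,k['xy'],.03).round(4))
E
```

```text
t 3.75 tcp [ 507.8 -300.4  250.2] psi -76.82 tilt [0.05 0.05] q [-0.29  0.38  0.93  1.82 -0.34  1.11 -0.58] F [0.3 1.5 0. ] T [0.02 0.   0.03] open mm 84.7
ball_center 0.62 [401.6, 174.0] 596 [ 0.5226 -0.3818  0.03  ]
roller_center 0.79 [400.1, 228.9] 364 [ 0.4609 -0.3985  0.03  ]
block 0.57 [391.3, 199.3] 4971 [ 0.4924 -0.3789  0.03  ]
```

View pics/w2.png

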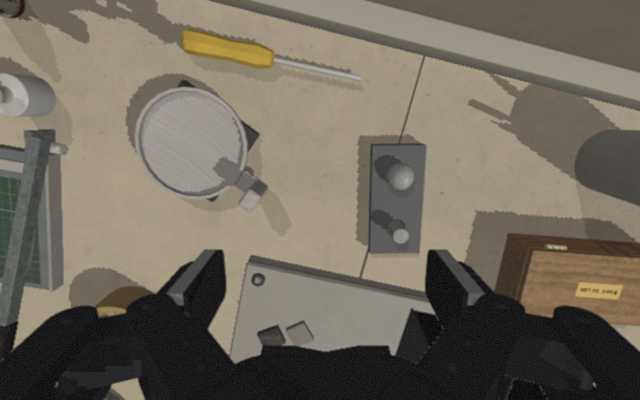

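Wrist view: ball (401,175), roller top (400,236), block corners near (371,145), (425,145), (419,252) and (369,249). The dish rim is centred at (191,141) with the tab top at (251,200).

```bash
python3 - <<'E'
from h import *
p=camera_params("wrist");np.save("p2.npy",p,allow_pickle=True)
for nm,u,z in (("roll top",(400.5,236.5),.046),("ball",(401.3,175.5),.028),("c1",(371,145),.018),("c2",(425,145),.018),("c3",(419,252),.018),("c4",(369,250),.018),("rim",(191,141),.030),("tab",(251,200),.070)): print(nm,at_z(p,u,z).round(4))
c=np.mean([at_z(p,u,.018) for u in((371,145),(425,145),(419,252),(369,250))],0);print(c)
P1=np.load("p1.npy",allow_pickle=True).item()
z1=lambda a,b:(240+a/3.5,120+b/3.5)
for nm,u,z in (("rim",z1(268,232),.030),("tab",z1(378,518),.070)): print(nm,at_z(P1,u,z).round(4))
im=cv2.imread("pics/w2.png")
c=im[70:215,120:280];cv2.imwrite("pics/w2z.png",cv2.resize(c,None,fx=4,fy=4,interpolation=cv2.INTER_CUBIC))
plan([(461,-396,110,-76.5)],60)
E
```

```text
roll top [ 0.4591 -0.3937  0.046 ]
ball [ 0.5223 -0.3794  0.028 ]
c1 [ 0.5459 -0.3395  0.018 ]
c2 [ 0.5599 -0.3976  0.018 ]
c3 [ 0.436  -0.4302  0.018 ]
c4 [ 0.4244 -0.3709  0.018 ]
rim [ 0.5056 -0.1494  0.03  ]
tab [ 0.469 -0.23   0.07 ]
[ 0.49155983 -0.38455262  0.018     ]
rim [ 0.5025 -0.1614  0.03  ]
tab [ 0.4635 -0.2402  0.07  ]
[[-15,18,30,-0.1,-0.1,0,60],[-15,18,30,-0,-0,0,60],[-15,18,30,-0,-0,0,60],[-15,18,30,-0,-0,0,60],[-10,13,20,-0,-0,0.1,60]]
end [ 460.9 -396.1  110.2] -76.5 wp 1 / 1
```

View pics/w2z.png

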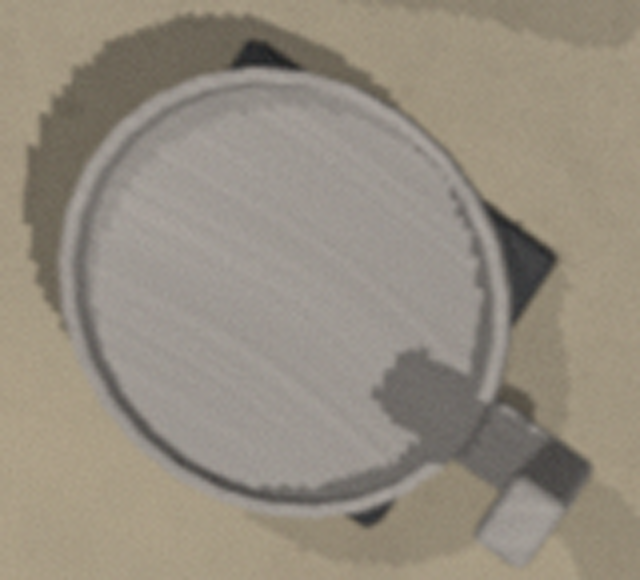

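move_arm(deltas=[[-15,18,30,0,0,0,60],[-15,18,30,0,0,0,60],[-15,18,30,0,0,0,60],[-15,18,30,0,0,0,60],[-10,13,20,0,0,0,60],[0,0,0,0,0,0,60]])

```text
time: 4.45
ee_pos: [0.4701, -0.3878, 0.1057]
orientation: [-3.108, -0.415, -0.017]
ft_force: [-1.3, 1.6, -0.4]
opening: 0.701
```

```bash
python3 - <<'E'
from h import *
stat()
im=read_camera("wrist");cv2.imwrite("pics/w3.png",im[:,:,::-1])
p=camera_params("wrist")
for q in ["roller_center","ball_center"]:
    for k in masks_of("wrist",q)[:2]: print(q,round(k['conf'],2),k['xy'],k['pixels'].sum(),at_z(p,k['xy'],.032).round(4))
s=stat()
R=Ro.from_rotvec(s['orientation']).as_matrix()
for z in (0,-.0187): print("tcp px",proj(p,s['ee_pos']+R@[0,0,z]))
np.save("p3.npy",p,allow_pickle=True)
E
```

```text
t 4.45 tcp [ 470.1 -387.8  105.7] psi -74.77 tilt [0.57 0.4 ] q [ 0.02  0.58  0.77  1.9  -0.53  0.87 -0.24] F [-1.3  1.6 -0.4] T [0.   0.1  0.01] open mm 59.8
roller_center 0.79 [336.7, 229.1] 902 [ 0.4595 -0.3974  0.032 ]
ball_center 0.95 [341.0, 132.9] 1684 [ 0.5227 -0.3825  0.032 ]
t 4.6 tcp [ 473.3 -386.4  109.5] psi -74.68 tilt [0.81 0.34] q [ 0.02  0.57  0.77  1.9  -0.53  0.88 -0.24] F [-0.8  0.1  0.3] T [ 0.01  0.06 -0.03] open mm 60.1
tcp px [326.47942925 253.14790032]
tcp px [326.53792992 272.99539598]
```

View pics/w3.png

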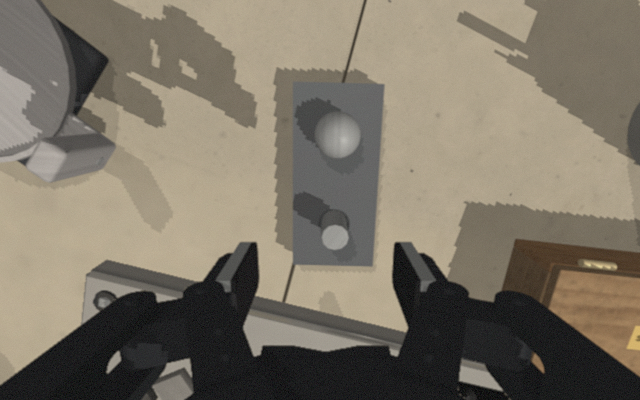

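Wrist view: roller top (335,237), ball (338,134), jaws either side and slightly behind. The positions agree with the earlier fits.

```bash
python3 - <<'E'
from h import *
plan([(460,-396,62,-76.5)],50,vmax=20)
E
```

```text
[[-6,2,19,-0.1,-0.9,0.7,50],[-6,3,19,-0,0,0.7,50],[-4,1,9,-0,0,0.4,50]]
end [ 459.6 -396.2   62.4] -76.5 wp 1 / 1
```

move_arm(deltas=[[-6,2,19,-0.1,-0.9,0.7,50],[-6,3,19,0,0,0.7,50],[-4,1,9,0,0,0.4,50],[0,0,0,0,0,0,50],[0,0,0,0,0,0,50]])

```text
time: 5.02
ee_pos: [0.4684, -0.3915, 0.0681]
orientation: [3.115, 0.387, 0.015]
ft_force: [0.0, -0.5, 0.4]
opening: 0.586
```

```bash
python3 - <<'E'
from h import *
stat();p=camera_params("wrist")
im=read_camera("wrist");cv2.imwrite("pics/w4.png",im[:,:,::-1])
s=stat()
for k in masks_of("wrist","roller_center")[:2]: print(round(k['conf'],2),k['xy'],k['pixels'].sum(),at_z(p,k['xy'],.034).round(4))
plan([(460,-396,21,-76.5)],50,vmax=20)
E
```

```text
t 5.02 tcp [ 468.4 -391.5   68.1] psi -75.82 tilt [ 0.58 -0.09] q [ 0.06  0.63  0.73  1.92 -0.58  0.81 -0.22] F [ 0.  -0.5  0.4] T [-0.03  0.01 -0.02] open mm 50.0
t 5.07 tcp [ 468.5 -391.5   68.3] psi -75.82 tilt [ 0.59 -0.09] q [ 0.06  0.63  0.73  1.92 -0.58  0.81 -0.22] F [ 0.5 -0.1  0.6] T [-0.03 -0.02  0.02] open mm 50.0
0.66 [330.0, 247.3] 1351 [ 0.4589 -0.3965  0.034 ]
[[-4,1,20,0.2,-0.6,0.3,50],[-4,1,20,0,0,0.3,50],[-1,-0,7,0,0,0.1,50]]
end [ 460.4 -395.9   21.3] -76.5 wp 1 / 1
```

View pics/w4.png

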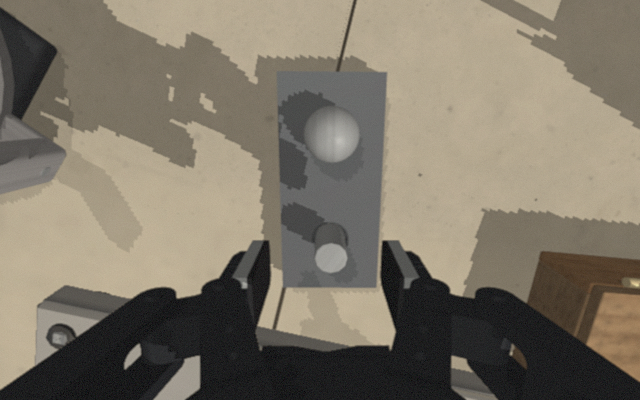

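Wrist view: roller top at (331,257), sideways centred between the jaws (their midline is about 327).

move_arm(deltas=[[-4,1,20,0.2,-0.6,0.3,50],[-5,1,18,0,0,0.3,50],[-3,1,8,0,0,0.1,50],[0,0,0,0,0,0,45],[0,0,0,0,0,0,45]])

```text
time: 5.53
ee_pos: [0.4618, -0.398, 0.0261]
orientation: [3.115, 0.373, 0.009]
ft_force: [-0.4, -0.1, -0.1]
opening: 0.526
```

```bash
python3 - <<'E'
from h import *
s=stat();p=camera_params("wrist")
print(at_z(p,(331,257),.046))
plan([(460,-396,21,-76.5)],45,vmax=20)
E
```

```text
t 5.53 tcp [ 461.8 -398.    26.1] psi -76.34 tilt [ 0.36 -0.2 ] q [ 0.11  0.68  0.68  1.94 -0.63  0.74 -0.17] F [-0.4 -0.1 -0.1] T [ 0.03 -0.01 -0.02] open mm 45.0
[ 0.47031773 -0.39789901  0.046     ]
[[-1,-2,5,0.3,-0.3,0.2,45]]
end [ 460.4 -396.3   21.1] -76.5 wp 1 / 1
```

move_arm(deltas=[[-1,-2,4,0.3,-0.3,0,45],[0,0,0,0,0,0,10],[0,0,0,0,0,0,10],[0,0,0,0,0,0,10],[0,0,0,0,0,0,10],[0,0,0,0,0,0,10]], grip_force=40)

```text
time: 6.03
ee_pos: [0.4624, -0.3967, 0.0251]
orientation: [3.118, 0.376, 0.004]
ft_force: [0.8, 0.2, -1.3]
opening: 0.192
```

```bash
python3 - <<'E'
from h import *
s=stat();p=camera_params("wrist")
im=read_camera("wrist");cv2.imwrite("pics/w5.png",im[:,:,::-1])
E
```

```text
t 6.03 tcp [ 462.4 -396.7   25.1] psi -76.26 tilt [ 0.17 -0.05] q [ 0.1   0.69  0.68  1.93 -0.63  0.74 -0.18] F [ 0.8  0.2 -1.3] T [ 0.02 -0.04  0.09] open mm 16.4
```

View pics/w5.png

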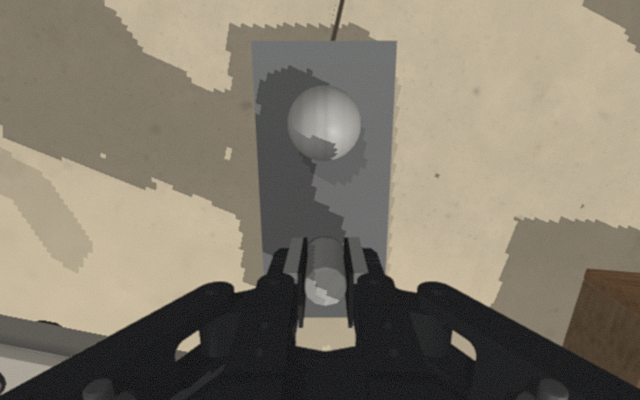

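The roller is held (opening about 16 mm, upright between the pads). Lifting and carrying to the tray.

move_arm(deltas=[[0,0,-15,0,0,0,10],[0,0,-30,0,0,0,10],[0,0,-38,0,0,0,10],[0,0,-38,0,0,0,10],[5,-25,-25,0,0,-4,10],[5,-36,-5,0,0,-6,10]])

```text
time: 6.58
ee_pos: [0.4515, -0.34, 0.1846]
orientation: [3.075, 0.632, -0.006]
ft_force: [0.8, 0.5, 0.2]
opening: 0.192
```

```bash
python3 - <<'E'
from h import *
stat()
plan([(540,-100,180,-30),(540,100,180,0),(514,238,130,9.6)],10)
E
```

```text
t 6.58 tcp [ 451.5 -340.   184.6] psi -66.77 tilt [-0.17 -0.18] q [-0.15  0.4   0.86  1.94 -0.36  0.97 -0.28] F [0.8 0.5 0.2] T [ 0.01 -0.13  0.04] open mm 16.4
[[26,-28,1,0.1,0.2,-5.5,10],[29,-25,1,-0,0,-5.5,10],[31,-22,1,-0,0,-5.5,10],[33,-19,0,-0,0,-5.5,10],[35,-16,1,-0,0,-5.4,10],[36,-12,0,-0,0,-5.5,10],[26,-7,0,-0,0,-3.9,10],[33,-19,0,-0,0,-5.7,10]]
end [539.8 -61.7 180.4] -24.3 wp 1 / 3
```

move_arm(deltas=[[26,-28,1,0.1,0.2,-5.5,10],[29,-25,1,0,0,-5.5,10],[31,-22,1,0,0,-5.5,10],[33,-19,0,0,0,-5.5,10],[35,-16,1,0,0,-5.4,10],[36,-12,0,0,0,-5.5,10],[26,-7,0,0,0,-3.9,10],[33,-19,0,0,0,-5.7,10]])

```text
time: 7.25
ee_pos: [0.5366, -0.0534, 0.1938]
orientation: [2.61, 1.735, 0.017]
ft_force: [0.2, -0.3, -1.7]
opening: 0.19
```

```bash
python3 - <<'E'
from h import *
stat()
plan([(540,100,180,0),(514,238,130,9.6)],10)
E
```

```text
t 7.25 tcp [536.6 -53.4 193.8] psi -22.8 tilt [ 0.74 -0.02] q [-0.56  0.27  0.64  1.99 -0.21  0.93 -0.21] F [ 0.2 -0.3 -1.7] T [-0.01  0.01  0.02] open mm 16.2
[[35,-14,3,0.7,-0.2,-5.6,10],[36,-10,4,0,-0,-5.6,10],[37,-7,3,0,-0,-5.6,10],[38,-3,4,0,-0,-5.6,10],[3,0,-0,0,-0,-0.4,10],[35,-7,13,0,-0,-2.5,10],[35,-5,13,0,-0,-2.4,10],[36,-3,12,0,-0,-2.4,10]]
end [520.4 205.8 141.9] 7.3 wp 1 / 2
```

move_arm(deltas=[[35,-14,3,0.7,-0.2,-5.6,10],[36,-10,4,0,0,-5.6,10],[37,-7,3,0,0,-5.6,10],[38,-3,4,0,0,-5.6,10],[3,0,0,0,0,-0.4,10],[35,-7,13,0,0,-2.5,10],[35,-5,13,0,0,-2.4,10],[36,-3,12,0,0,-2.4,10]])

```text
time: 7.92
ee_pos: [0.5189, 0.2125, 0.1528]
orientation: [2.041, 2.379, 0.015]
ft_force: [1.0, 0.0, -0.2]
opening: 0.192
```

```bash
python3 - <<'E'
from h import *
stat()
plan([(514,238,90,9.6)],10,vmax=30)
E
```

```text
t 7.92 tcp [518.9 212.5 152.8] psi 8.73 tilt [0.68 0.16] q [-0.84  0.34  0.41  1.97 -0.18  0.86 -0.19] F [ 1.   0.  -0.2] T [-0.03 -0.05  0.01] open mm 16.4
[[11,-1,28,0.7,-0.1,-0.4,10],[12,-0,28,-0,0,-0.4,10],[3,-0,7,-0,0,-0.1,10]]
end [514.2 238.   89.8] 9.6 wp 1 / 1
```

move_arm(deltas=[[11,-1,28,0.7,0,-0.4,10],[12,0,28,0,0,-0.4,10],[3,0,7,0,0,0,10],[0,0,0,0,0,0,10],[0,0,0,0,0,0,10]])

```text
time: 8.33
ee_pos: [0.5124, 0.2459, 0.0907]
orientation: [-2.017, -2.408, -0.003]
ft_force: [-0.7, -0.6, -0.5]
opening: 0.193
```

```bash
python3 - <<'E'
from h import *
stat()
for n in("wrist","side"):
    im=read_camera(n);cv2.imwrite(f"pics/{n}6.png",im[:,:,::-1])
plan([(514,236,20,9.6)],10,vmax=20)
E
```

```text
t 8.33 tcp [512.4 245.9  90.7] psi 10.11 tilt [0.05 0.09] q [-0.85  0.44  0.37  1.98 -0.23  0.75 -0.17] F [-0.7 -0.6 -0.5] T [-0.   -0.01  0.04] open mm 16.5
[[-3,-0,20,0.2,-0.1,0.1,10],[-3,-0,20,-0,-0,0.1,10],[-2,-0,20,-0,-0,0.2,10],[-2,-1,11,-0,-0,0.1,10]]
end [513.7 235.7  20.4] 9.6 wp 1 / 1
```

View pics/wrist6.png

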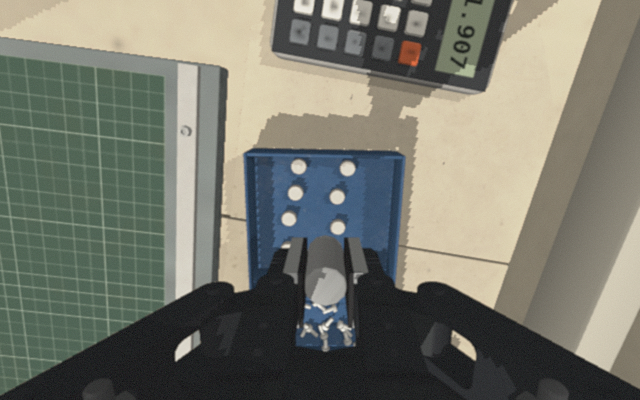

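View pics/side6.png

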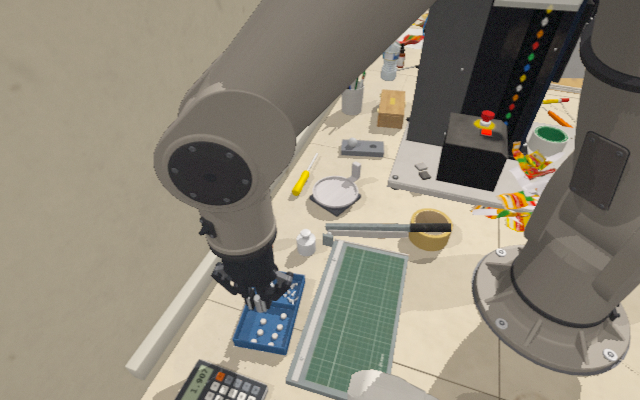

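Wrist view: roller held at (326,270), above the large compartment's free middle lane between the white pegs. Lowering.

move_arm(deltas=[[-2,0,20,0.2,-0.1,0,10],[-1,0,20,0,0,0,10],[0,0,16,0,0,0,10],[0,0,8,0,0,0,10],[0,0,0,0,0,0,10]])

```text
time: 8.85
ee_pos: [0.5198, 0.2399, 0.0337]
orientation: [2.025, 2.397, 0.017]
ft_force: [-0.4, -0.9, -1.4]
opening: 0.191
```

```bash
python3 - <<'E'
from h import *
stat()
E
```

```text
t 8.85 tcp [519.8 239.9  33.7] psi 9.62 tilt [0.55 0.34] q [-0.8   0.53  0.33  2.01 -0.28  0.63 -0.12] F [-0.4 -0.9 -1.4] T [-0.01 -0.02  0.01] open mm 16.3
```

move_arm(deltas=[[-1,-4,8,0.4,-0.5,0,10],[0,-2,6,0,0,0,10],[0,0,0,0,0,0,10]])

```text
time: 9.1
ee_pos: [0.5156, 0.2372, 0.0215]
orientation: [2.026, 2.392, 0.003]
ft_force: [0.3, -0.3, -0.9]
opening: 0.192
```

```bash
python3 - <<'E'
from h import *
stat()
E
```

```text
t 9.1 tcp [515.6 237.2  21.5] psi 9.49 tilt [ 0.39 -0.18] q [-0.8   0.55  0.32  2.02 -0.28  0.61 -0.13] F [ 0.3 -0.3 -0.9] T [-0.03  0.    0.02] open mm 16.4
```

move_arm(deltas=[[0,0,4,0.3,0,0,10],[0,0,0,0,0,0,32],[0,0,0,0,0,0,32],[0,0,0,0,0,0,32],[0,0,-12,0,0,0,32],[0,0,-30,0,0,0,32],[0,0,-38,0,0,0,32],[0,0,-38,0,0,0,32]])

```text
time: 9.77
ee_pos: [0.5123, 0.2357, 0.1358]
orientation: [2.03, 2.396, -0.02]
ft_force: [0.3, -0.4, 0.6]
opening: 0.37
```

```bash
python3 - <<'E'
from h import *
stat()
for n in("wrist",):
    im=read_camera(n);cv2.imwrite(f"pics/{n}7.png",im[:,:,::-1])
plan([(545,100,180,0),(540,-100,180,-30),(525,-375,120,-76.5)],60)
E
```

```text
t 9.77 tcp [512.3 235.7 135.8] psi 9.47 tilt [-0.42 -0.61] q [-0.88  0.38  0.41  1.96 -0.19  0.85 -0.2 ] F [ 0.3 -0.4  0.6] T [-0.02 -0.02 -0.1 ] open mm 31.6
[[-37,2,-9,-0.1,0.3,2.5,60],[-37,3,-10,0,0,2.5,60],[-36,5,-10,0,0,2.5,60],[-29,5,-8,0,0,1.9,60],[-38,-1,0,0,0,5.7,60],[-38,3,0,0,0,5.7,60],[-37,7,0,0,0,5.7,60],[-37,10,0,0,-0,5.7,60]]
end [541.3 -51.9 180.4] -22.8 wp 1 / 3
```

View pics/wrist7.png

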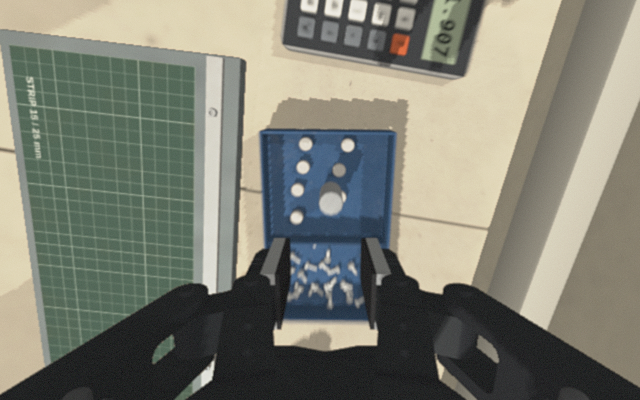

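The roller stands upright in the large compartment at (331,203). Back for the ball.

move_arm(deltas=[[-37,2,-9,0,0.3,2.5,60],[-37,3,-10,0,0,2.5,60],[-36,5,-10,0,0,2.5,60],[-29,5,-8,0,0,1.9,60],[-38,-1,0,0,0,5.7,60],[-38,3,0,0,0,5.7,60],[-37,7,0,0,0,5.7,60],[-37,10,0,0,0,5.7,60]])

```text
time: 10.48
ee_pos: [0.545, -0.0529, 0.1948]
orientation: [-2.619, -1.73, -0.031]
ft_force: [1.2, 0.9, 0.6]
opening: 0.705
```

```bash
python3 - <<'E'
from h import *
stat()
plan([(540,-100,180,-30),(525,-365,140,-76.5)],60)
E
```

```text
t 10.48 tcp [545.  -52.9 194.8] psi -23.09 tilt [0.86 0.74] q [-0.55  0.29  0.65  1.97 -0.23  0.94 -0.19] F [1.2 0.9 0.6] T [-0.04 -0.03 -0.03] open mm 60.2
[[-35,11,11,0.5,-1,5.3,60],[-10,4,3,-0,-0,1.6,60],[-33,17,6,-0,-0,6.5,60],[-31,20,6,-0.1,-0,6.5,60],[-29,24,5,0,-0,6.5,60],[-26,27,6,0,-0,6.5,60],[-22,29,5,0,-0,6.5,60],[-19,32,6,0,-0,6.5,60]]
end [ 527.7 -322.3  146.2] -69.0 wp 1 / 2
```

move_arm(deltas=[[-35,11,8,0.5,-1,5.3,60],[-10,4,2,0,0,1.6,60],[-33,17,4,0,0,6.5,60],[-31,20,5,0,0,6.5,60],[-29,24,5,0,0,6.5,60],[-26,27,6,0,0,6.5,60],[-22,29,5,0,0,6.5,60],[-19,32,6,0,0,6.5,60]])

```text
time: 11.15
ee_pos: [0.5223, -0.3332, 0.161]
orientation: [-3.095, -0.515, -0.02]
ft_force: [1.8, -0.4, -0.0]
opening: 0.701
```

```bash
python3 - <<'E'
from h import *
stat()
plan([(522,-381,85,-76.5)],55,vmax=25)
E
```

```text
t 11.15 tcp [ 522.3 -333.2  161. ] psi -71.12 tilt [0.68 0.34] q [-0.13  0.53  0.82  1.84 -0.48  0.97 -0.34] F [ 1.8 -0.4 -0. ] T [ 0.05 -0.11  0.01] open mm 59.9
[[-5,13,21,-0.1,-0.7,1.5,55],[-4,13,21,-0,-0,1.5,55],[-4,12,21,-0,-0,1.5,55],[-2,8,13,-0,-0,0.9,55]]
end [ 521.6 -381.4   84.8] -76.5 wp 1 / 1
```

move_arm(deltas=[[-5,13,21,0,-0.7,1.5,55],[-4,13,21,0,0,1.5,55],[-4,12,21,0,0,1.5,55],[-2,8,13,0,0,0.9,55],[0,0,0,0,0,0,55],[0,0,0,0,0,0,55]])

```text
time: 11.65
ee_pos: [0.5189, -0.3928, 0.0864]
orientation: [3.122, 0.334, 0.005]
ft_force: [-0.2, 0.6, 0.1]
opening: 0.643
```

```bash
python3 - <<'E'
from h import *
stat();p=camera_params("wrist")
im=read_camera("wrist");cv2.imwrite("pics/w8.png",im[:,:,::-1])
s=stat()
for k in masks_of("wrist","ball_center")[:2]: print(round(k['conf'],2),k['xy'],k['pixels'].sum(),at_z(p,k['xy'],.028).round(4))
plan([(522,-381,40,-76.5)],55,vmax=20)
E
```

```text
t 11.65 tcp [ 518.9 -392.8   86.4] psi -77.77 tilt [ 0.2  -0.05] q [ 0.01  0.67  0.77  1.81 -0.59  0.9  -0.31] F [-0.2  0.6  0.1] T [-0.03 -0.01  0.05] open mm 54.9
t 11.7 tcp [ 519.  -392.6   86.6] psi -77.75 tilt [ 0.21 -0.06] q [ 0.01  0.67  0.77  1.81 -0.59  0.9  -0.31] F [-0.4 -0.2  0. ] T [0.05 0.01 0.01] open mm 55.1
0.73 [312.6, 249.9] 14025 [ 0.4947 -0.3895  0.028 ]
0.67 [309.8, 211.3] 1841 [ 0.5198 -0.3825  0.028 ]
[[2,-4,19,0.1,-0.2,-0.5,55],[2,-5,19,0,-0,-0.5,55],[1,-2,9,0,-0,-0.2,55]]
end [ 522.  -380.5   40. ] -76.5 wp 1 / 1
```

View pics/w8.png

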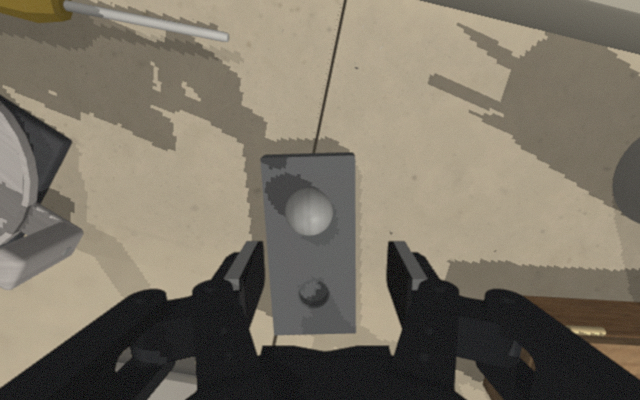

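Wrist view: ball at (310,211), empty pocket at (314,292). The ball's position is about (0.521,-0.382).

move_arm(deltas=[[2,-4,19,0.1,-0.2,-0.5,55],[2,-4,19,0,0,-0.5,55],[1,-2,7,0,0,-0.2,50],[0,0,0,0,0,0,50],[0,0,0,0,0,0,50]])

```text
time: 12.17
ee_pos: [0.5272, -0.3783, 0.0474]
orientation: [3.116, 0.381, 0.014]
ft_force: [-0.4, -0.1, 0.6]
opening: 0.586
```

```bash
python3 - <<'E'
from h import *
s=stat();p=camera_params("wrist")
im=read_camera("wrist");cv2.imwrite("pics/w9.png",im[:,:,::-1])
for k in masks_of("wrist","ball_center")[:2]: print(round(k['conf'],2),k['xy'],k['pixels'].sum(),at_z(p,k['xy'],.028).round(4))
plan([(521.5,-382,21,-76.5)],50,vmax=15)
E
```

```text
t 12.17 tcp [ 527.2 -378.3   47.4] psi -76.04 tilt [ 0.52 -0.07] q [ 0.02  0.71  0.71  1.84 -0.63  0.83 -0.27] F [-0.4 -0.1  0.6] T [ 0.02 -0.02  0.03] open mm 50.0
0.6 [330.6, 255.8] 2620 [ 0.519 -0.383  0.028]
[[-4,1,15,0.2,-0.5,0.2,50],[-3,1,12,0,-0,0.2,50]]
end [ 521.1 -382.4   20.6] -76.5 wp 1 / 1
```

View pics/w9.png

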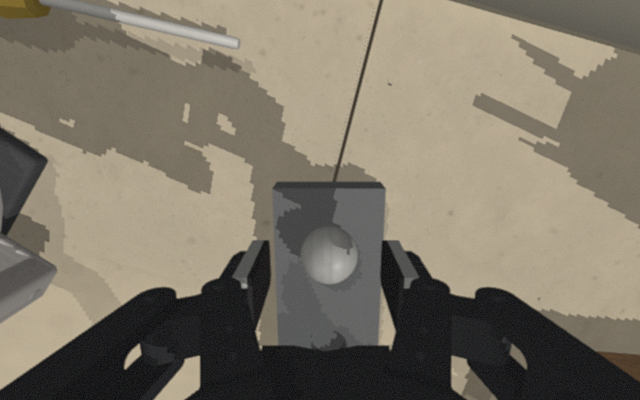

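move_arm(deltas=[[-4,1,14,0.2,-0.5,0.2,50],[-3,1,10,0,0,0.2,50],[-1,0,3,0,0,0,45],[0,0,0,0,0,0,45]])

```text
time: 12.6
ee_pos: [0.5205, -0.3839, 0.021]
orientation: [3.118, 0.369, 0.004]
ft_force: [0.4, -1.0, 0.9]
opening: 0.523
```

```bash
python3 - <<'E'
from h import *
s=stat()
plan([(520.5,-382.5,20.5,-76.5)],45,vmax=15)
E
```

```text
t 12.6 tcp [ 520.5 -383.9   21. ] psi -76.51 tilt [ 0.15 -0.11] q [ 0.05  0.74  0.69  1.85 -0.65  0.79 -0.25] F [ 0.4 -1.   0.9] T [ 0.03 -0.02  0.01] open mm 44.7
[[0,-1,1,0.1,-0.1,-0,45]]
end [ 520.3 -383.    20. ] -76.5 wp 1 / 1
```

move_arm(deltas=[[0,-1,1,0,0,0,45],[0,0,0,0,0,0,20],[0,0,0,0,0,0,20],[0,0,0,0,0,0,20],[0,0,0,0,0,0,20]], grip_force=40)

```text
time: 13.02
ee_pos: [0.5195, -0.3825, 0.0203]
orientation: [3.12, 0.367, 0.003]
ft_force: [-0.3, 0.5, -0.7]
opening: 0.323
```

```bash
python3 - <<'E'
from h import *
s=stat()
im=read_camera("wrist");cv2.imwrite("pics/w10.png",im[:,:,::-1])
E
```

```text
t 13.02 tcp [ 519.5 -382.5   20.3] psi -76.57 tilt [0.1 0. ] q [ 0.05  0.74  0.69  1.85 -0.65  0.79 -0.25] F [-0.3  0.5 -0.7] T [ 0.16  0.17 -0.02] open mm 27.6
```

View pics/w10.png

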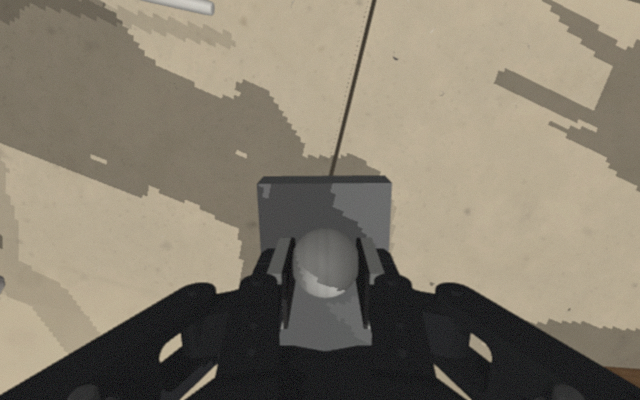

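move_arm(deltas=[[0,0,-6,0,0,0,20],[0,0,-12,0,0,0,20],[0,0,-20,0,0,0,20],[0,0,-25,0,0,0,20],[0,0,-25,0,0,0,20],[0,0,0,0,0,0,20]])

```text
time: 13.57
ee_pos: [0.5187, -0.3835, 0.1152]
orientation: [3.119, 0.365, 0.001]
ft_force: [0.3, -0.8, -0.5]
opening: 0.322
```

```bash
python3 - <<'E'
from h import *
s=stat()
im=read_camera("wrist");cv2.imwrite("pics/w11.png",im[:,:,::-1])
E
```

```text
t 13.57 tcp [ 518.7 -383.5  115.2] psi -76.65 tilt [ 0.04 -0.07] q [-0.02  0.63  0.8   1.81 -0.55  0.94 -0.33] F [ 0.3 -0.8 -0.5] T [-0.05 -0.07  0.02] open mm 27.5
```

View pics/w11.png

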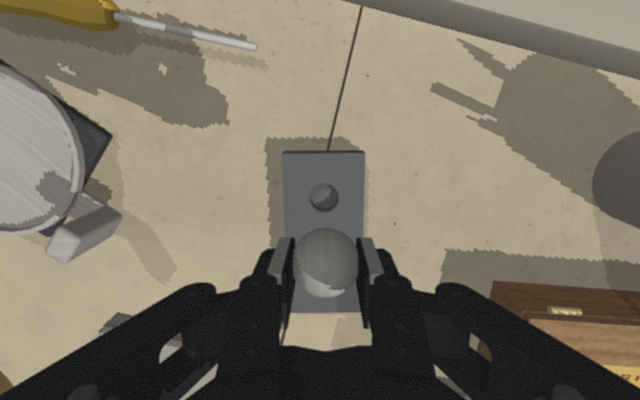

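Ball held at (326,262), pocket (324,197) empty. Moving to a viewpoint above the tab to measure the dish.

```bash
python3 - <<'E'
from h import *
plan([(475,-240,195,-22)],20,vmax=25)
E
```

```text
[[-1,-18,-10,0,0,-6.5,20],[1,-18,-10,0,0,-6.5,20],[3,-17,-10,0,0,-6.5,20],[5,-17,-10,0,0,-6.5,20],[7,-16,-9,0,0,-6.5,20],[8,-16,-10,0,0,-6.5,20],[10,-15,-9,0,0,-6.5,20],[12,-13,-10,0,0,-6.5,20]]
end [ 477.  -247.   191.5] -24.6 wp 0 / 1
```

move_arm(deltas=[[-1,-18,-12,0,0,-6.5,20],[1,-18,-12,0,0,-6.5,20],[3,-17,-10,0,0,-6.5,20],[5,-17,-10,0,0,-6.5,20],[7,-16,-9,0,0,-6.5,20],[8,-16,-10,0,0,-6.5,20],[10,-15,-9,0,0,-6.5,20],[8,-8,-6,0,0,-4,20]])

```text
time: 14.28
ee_pos: [0.4741, -0.2501, 0.1935]
orientation: [2.65, 1.685, -0.007]
ft_force: [0.6, -0.8, -0.7]
opening: 0.325
```

move_arm(deltas=[[0,0,0,0,0,0,20],[0,0,0,0,0,0,20]])

```text
time: 14.45
ee_pos: [0.4741, -0.2479, 0.1949]
orientation: [2.646, 1.692, -0.002]
ft_force: [0.1, -0.2, -0.6]
opening: 0.321
```

```bash
python3 - <<'E'
from h import *
s=stat();p=camera_params("wrist");np.save("p12.npy",p,allow_pickle=True)
im=read_camera("wrist");cv2.imwrite("pics/w12.png",im[:,:,::-1])
stat()
E
```

```text
t 14.45 tcp [ 474.1 -247.9  194.9] psi -24.8 tilt [-0.02 -0.09] q [-0.22  0.28  0.69  1.99 -0.22  0.95  0.15] F [ 0.1 -0.2 -0.6] T [-0.05 -0.03  0.  ] open mm 27.4
t 14.5 tcp [ 474.2 -248.1  194.8] psi -24.83 tilt [-0.04 -0.1 ] q [-0.22  0.28  0.69  1.99 -0.22  0.95  0.15] F [ 0.1 -0.6 -0.2] T [ 0.01 -0.04 -0.04] open mm 27.3
```

View pics/w12.png

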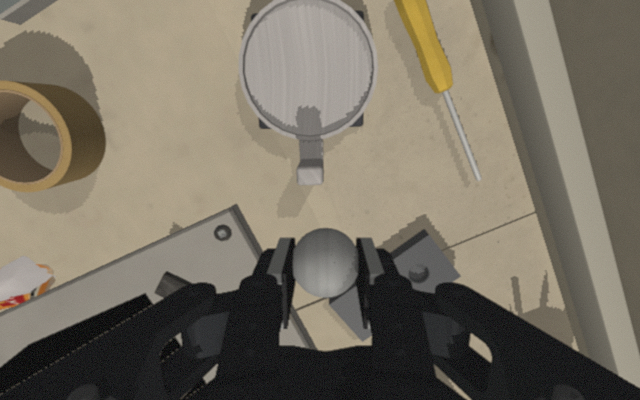

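```bash
python3 - <<'E'
from h import *
im=cv2.imread("pics/w12.png");c=im[0:200,220:400]
cv2.imwrite("pics/w12z.png",cv2.resize(c,None,fx=3,fy=3,interpolation=cv2.INTER_CUBIC))
E
```

```text
(no output)
```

View pics/w12z.png

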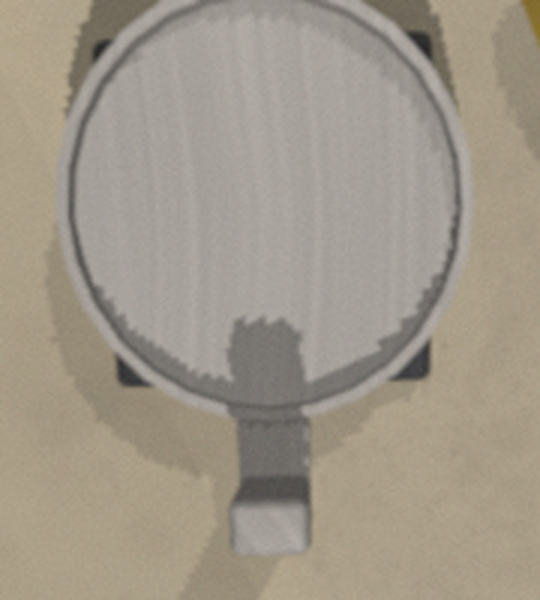

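Wrist view: dish rim centred near (308,68), tab top at (310,175). The stand's lower corners are at about (259,128) and (363,126), almost parallel to the image axes.

```bash
python3 - <<'E'
from h import *
p=np.load("p12.npy",allow_pickle=True).item()
z=lambda a,b:(220+(a+.5)/3-.5,(b+.5)/3-.5)
W=lambda a,b,h:at_z(p,z(a,b),h)
ang=lambda d:np.degrees(np.arctan2(d[1],d[0])).round(1)
rim=W(264,205,.030);tab=W(270,527,.070);print("rim",rim.round(4),"tab",tab.round(4),ang(rim-tab)-90,np.linalg.norm((rim-tab)[:2]))
# better: rim edge left/right, bottom
L,Rr,B,T=W(58,200,.03),W(470,200,.03),W(263,415,.03),W(265,-6,.03)
print("LR mid",((L+Rr)/2).round(4),np.linalg.norm(L-Rr),"TB",((B+T)/2).round(4),np.linalg.norm(B-T))
a,b,c,d=W(118,386,.012),W(430,378,.012),W(95,42,.012),W(430,33,.012)
print("stand",ang(b-a),ang(d-c),np.linalg.norm(b-a),np.linalg.norm(d-c),((a+b+c+d)/4).round(4), ang(c-a)-90,ang(d-b)-90)
t=[W(*q,.07) for q in((237,503),(305,499),(232,555),(306,551))]
print("tab",ang(t[1]-t[0]),ang(t[3]-t[2]),np.mean(t,0).round(4))
for th in(-23.5,-25,-26): 
    r=np.radians(th); tb=np.mean(t,0); print(th,"dish from tab",tb[:2]-np.array([np.sin(r),-np.cos(r)])*.085)
bb=at_z(p,(326,262),.2036); print("ball xy held",bb, read_state()['ee_pos'])
E
```

```text
rim [ 0.5011 -0.1518  0.03  ] tab [ 0.4675 -0.2305  0.07  ] -23.200000000000003 0.08555358018658583
LR mid [ 0.5017 -0.1506  0.03  ] 0.11744655047875667 TB [ 0.4999 -0.1543  0.03  ] 0.11288464539868069
stand -23.4 -23.4 0.09860352493262665 0.09730408586419921 [ 0.5008 -0.1534  0.012 ] -23.900000000000006 -23.099999999999994
tab -21.4 -21.6 [ 0.4674 -0.2305  0.07  ]
-23.5 dish from tab [ 0.5013369  -0.15258768]
-25 dish from tab [ 0.50336578 -0.15350163]
-26 dish from tab [ 0.50470478 -0.1541403 ]
ball xy held [ 0.47430512 -0.24640928  0.2036    ] [ 0.47416846 -0.24812293  0.19476431]
```

```bash
python3 - <<'E'
from h import *
plan([(495,-170,150,-23.3),(501,-154.5,90,-23.3)],20,vmax=22)
E
```

```text
[[19,-3,11,0,0.1,-0.4,20],[19,-3,11,0,0,-0.4,20],[19,-3,10,0,0,-0.3,20],[19,-3,11,0,0,-0.4,20],[4,-1,2,0,0,-0,20],[6,-0,21,0,0,-0,20],[6,-0,21,0,0,-0,20],[4,-1,18,0,0,-0,20]]
end [ 500.5 -154.8   89.7] -23.3 wp 2 / 2
```

move_arm(deltas=[[12,-2,6,0,0,-0.4,20],[19,-3,8,0,0,-0.4,20],[19,-3,10,0,0,-0.3,20],[19,-3,11,0,0,-0.4,20],[8,-1,6,0,0,0,20],[6,0,21,0,0,0,20],[6,0,21,0,0,0,20],[4,-1,16,0,0,0,20]])

```text
time: 15.17
ee_pos: [0.5035, -0.1578, 0.0892]
orientation: [2.636, 1.7, -0.005]
ft_force: [0.5, -0.5, -1.5]
opening: 0.321
```

move_arm(deltas=[[0,0,0,0,0,0,20]])

```text
time: 15.25
ee_pos: [0.5021, -0.157, 0.086]
orientation: [2.638, 1.701, -0.011]
ft_force: [0.2, -0.0, -0.7]
opening: 0.32
```

```bash
python3 - <<'E'
from h import *
stat()
im=read_camera("wrist");cv2.imwrite("pics/w13.png",im[:,:,::-1])
plan([(501,-154.5,40,-23.3)],20,vmax=15)
E
```

```text
t 15.25 tcp [ 502.1 -157.    86. ] psi -24.37 tilt [-0.27 -0.35] q [-0.29  0.43  0.58  2.09 -0.34  0.72  0.08] F [ 0.2 -0.  -0.7] T [ 0.02  0.07 -0.02] open mm 27.3
[[1,-1,15,-0.1,0.4,-0.3,20],[1,-1,15,0,0,-0.4,20],[0,-1,15,0,0,-0.3,20],[0,0,2,0,0,-0.1,20]]
end [ 500.4 -154.7   40.3] -23.3 wp 1 / 1
```

View pics/w13.png

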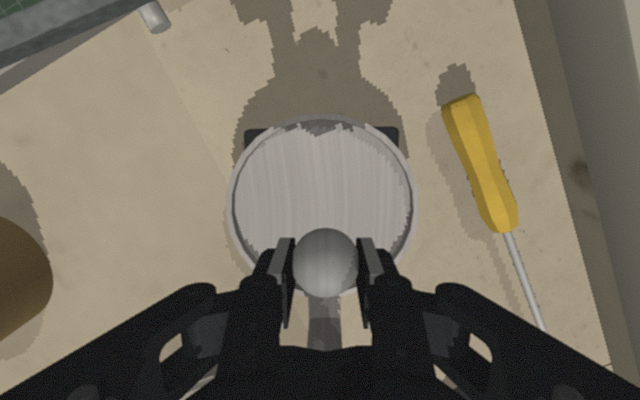

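```bash
python3 - <<'E'
from h import *
p=camera_params("wrist");print(proj(p,(.501,-.153,.03)))
for x in ((229,200),(416,200)): print(at_z(p,x,.03))
E
```

```text
[321.37658352 210.85527344]
[ 0.45213709 -0.12315753  0.03      ]
[ 0.556912   -0.17065955  0.03      ]
```

move_arm(deltas=[[1,-1,15,0,0.4,-0.3,20],[1,-1,15,0,0,-0.4,20],[1,-1,12,0,0,-0.3,20],[0,0,4,0,0,0,20],[0,0,0,0,0,0,20]])

```text
time: 15.72
ee_pos: [0.5026, -0.1574, 0.0423]
orientation: [2.628, 1.716, 0.0]
ft_force: [0.1, -0.1, -1.3]
opening: 0.324
```

```bash
python3 - <<'E'
from h import *
stat()
plan([(501,-154.5,27,-23.3)],20,vmax=15)
E
```

```text
t 15.72 tcp [ 502.6 -157.4   42.3] psi -23.71 tilt [ 0.1  -0.13] q [-0.23  0.5   0.52  2.11 -0.41  0.63  0.15] F [ 0.1 -0.1 -1.3] T [-0.02  0.05 -0.06] open mm 27.6
[[2,-3,15,0.1,0.1,-0.4,20],[0,0,0,0,-0,-0,20]]
end [ 500.7 -154.4   27.3] -23.3 wp 1 / 1
```

move_arm(deltas=[[2,-2,8,0,0,-0.2,20],[1,-1,5,0,0,-0.2,20],[0,0,2,0,0,0,20],[0,0,0,0,0,0,20]])

```text
time: 16.05
ee_pos: [0.5021, -0.154, 0.0279]
orientation: [2.621, 1.723, 0.003]
ft_force: [0.0, -0.1, -0.8]
opening: 0.32
```

```bash
python3 - <<'E'
from h import *
stat()
im=read_camera("wrist");cv2.imwrite("pics/w14.png",im[:,:,::-1])
E
```

```text
t 16.05 tcp [ 502.1 -154.    27.9] psi -23.36 tilt [ 0.24 -0.16] q [-0.22  0.52  0.49  2.12 -0.43  0.6   0.17] F [ 0.  -0.1 -0.8] T [-0.01  0.    0.02] open mm 27.3
```

View pics/w14.png

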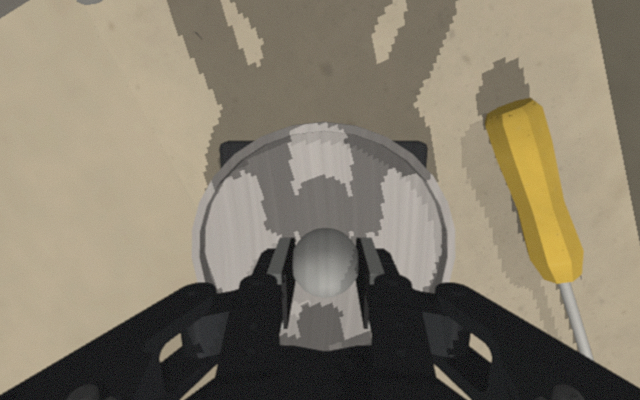

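Wrist view: the ball at (325,262) is over the dish centre. Lowering a little and releasing gently.

move_arm(deltas=[[0,0,3,0,0,0,20],[0,0,1,0,0,0,20],[0,0,0,0,0,0,29],[0,0,0,0,0,0,31],[0,0,0,0,0,0,34],[0,0,0,0,0,0,38],[0,0,0,0,0,0,44],[0,0,0,0,0,0,44]])

```text
time: 16.77
ee_pos: [0.5031, -0.1543, 0.0248]
orientation: [2.62, 1.722, 0.006]
ft_force: [1.1, -0.3, -1.1]
opening: 0.513
```

```bash
python3 - <<'E'
from h import *
stat()
im=read_camera("wrist");cv2.imwrite("pics/w15.png",im[:,:,::-1])
E
```

```text
t 16.77 tcp [ 503.1 -154.3   24.8] psi -23.37 tilt [ 0.36 -0.17] q [-0.22  0.52  0.49  2.12 -0.43  0.59  0.17] F [ 1.1 -0.3 -1.1] T [-0.    0.04  0.01] open mm 43.8
```

View pics/w15.png

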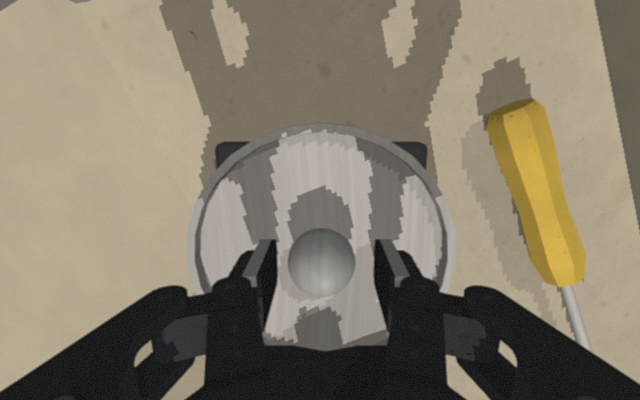

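The ball rests in the dish at (321,263), near the centre. Retreating straight up.

move_arm(deltas=[[0,0,-6,-0.2,0,0,44],[0,0,-12,0,0,0,44],[0,0,-20,0,0,0,44],[0,0,-30,0,0,0,44],[0,0,-38,0,0,0,44],[-20,0,-25,0,0,-6,40],[-22,0,-5,0,0,-7,40],[-22,0,0,0,0,-7,40]])

```text
time: 17.48
ee_pos: [0.4825, -0.2129, 0.1723]
orientation: [2.27, 2.158, 0.003]
ft_force: [-0.0, 0.0, -0.1]
opening: 0.467
```

```bash
python3 - <<'E'
from h import *
stat()
im=read_camera("wrist");cv2.imwrite("pics/w16.png",im[:,:,::-1])
pc=camera_params("scene");print("box corners",at_z(pc,(352,278),.12),at_z(pc,(425,307),.12),at_z(pc,(352,278),.1))
plan([(467.5,-230.5,130,66.7)],40,vmax=25)
E
```

```text
t 17.48 tcp [ 482.5 -212.9  172.3] psi -2.88 tilt [ 0.45 -0.3 ] q [-0.21  0.28  0.6   2.03 -0.2   0.88  0.44] F [-0.   0.  -0.1] T [ 0.04 -0.    0.05] open mm 39.9
box corners [ 0.27789842 -0.27437878  0.12      ] [ 0.28064859 -0.43197611  0.12      ] [ 0.29114748 -0.26977977  0.1       ]
[[-1,-1,4,0.5,0.4,-6.5,40],[-1,-1,4,-0,0,-6.5,40],[-1,-2,4,-0,0,-6.5,40],[-1,-2,4,-0,0,-6.5,40],[-1,-2,4,-0,0,-6.5,40],[-0,-2,4,-0,0,-6.5,40],[-0,-2,4,-0,0,-6.5,40],[-0,-2,4,-0,0,-6.5,40]]
end [ 470.  -227.9  140.6] 49.7 wp 0 / 1
```

View pics/w16.png

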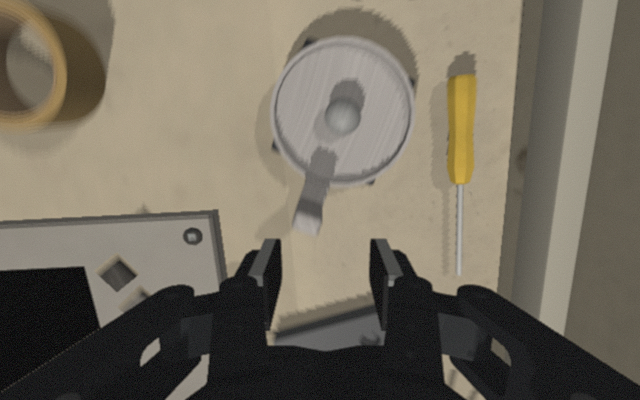

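The ball sits at the dish centre, (343,116) against rim centre (343,112). Now turning to the tab grasp orientation.

move_arm(deltas=[[-1,-1,4,0.5,0.4,-6.5,40],[-1,-1,3,0,0,-6.5,40],[-1,-2,3,0,0,-6.5,40],[-1,-2,3,0,0,-6.5,40],[-1,-2,3,0,0,-6.5,40],[0,-2,3,0,0,-6.5,40],[0,-2,3,0,0,-6.5,40],[0,-2,3,0,0,-6.5,40]])

```text
time: 18.2
ee_pos: [0.4682, -0.2326, 0.1557]
orientation: [1.05, 2.953, -0.001]
ft_force: [0.7, -0.2, -0.1]
opening: 0.468
```

```bash
python3 - <<'E'
from h import *
stat()
plan([(467.5,-230.5,130,66.7)],40,vmax=25)
E
```

```text
t 18.2 tcp [ 468.2 -232.6  155.7] psi 50.86 tilt [ 0.39 -0.19] q [-0.01  0.28  0.4   2.04 -0.14  0.84  1.37] F [ 0.7 -0.2 -0.1] T [-0.01 -0.07  0.06] open mm 40.0
[[1,0,11,0.1,0.4,-6.5,40],[1,1,10,-0,0,-6.5,40],[-0,0,5,-0,0,-2.8,40]]
end [ 467.2 -230.6  129.7] 66.7 wp 1 / 1
```

move_arm(deltas=[[1,0,11,0,0.4,-6.5,40],[1,1,10,0,0,-6.5,40],[0,0,5,0,0,-2.8,40],[0,0,0,0,0,0,40],[0,0,0,0,0,0,40]])

```text
time: 18.62
ee_pos: [0.4659, -0.2319, 0.1326]
orientation: [0.614, 3.078, -0.001]
ft_force: [-0.8, -0.2, 0.4]
opening: 0.467
```

```bash
python3 - <<'E'
from h import *
s=stat();p=camera_params("wrist");np.save("p17.npy",p,allow_pickle=True)
im=read_camera("wrist");cv2.imwrite("pics/w17.png",im[:,:,::-1])
for q in [(.4675,-.2305,.07)]: print(proj(p,q))
plan([(467.5,-230.5,90,66.7)],40,vmax=25)
E
```

```text
t 18.62 tcp [ 465.9 -231.9  132.6] psi 67.43 tilt [ 0.15 -0.07] q [ 0.05  0.3   0.34  2.06 -0.14  0.8   1.65] F [-0.8 -0.2  0.4] T [ 0.04 -0.04 -0.04] open mm 39.9
[328.47735518 217.0471029 ]
[[-0,1,25,-0,0.2,0.4,40],[-1,1,18,-0,-0,0.3,40]]
end [ 467.8 -230.6   89.8] 66.7 wp 1 / 1
```

View pics/w17.png

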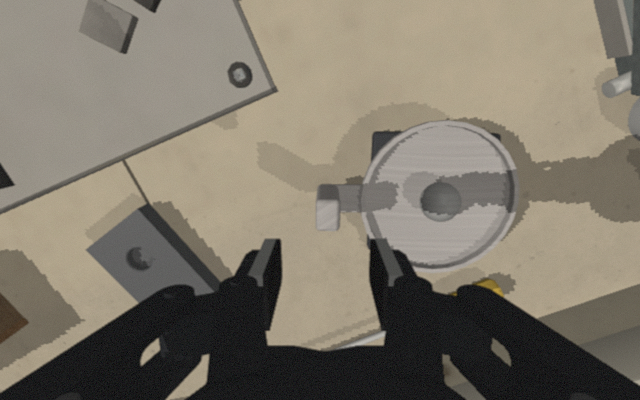

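```bash
python3 - <<'E'
from h import *
im=cv2.imread("pics/w17.png");c=im[170:260,280:400]
cv2.imwrite("pics/w17z.png",cv2.resize(c,None,fx=6,fy=6,interpolation=cv2.INTER_CUBIC))
E
```

```text
(no output)
```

View pics/w17z.png

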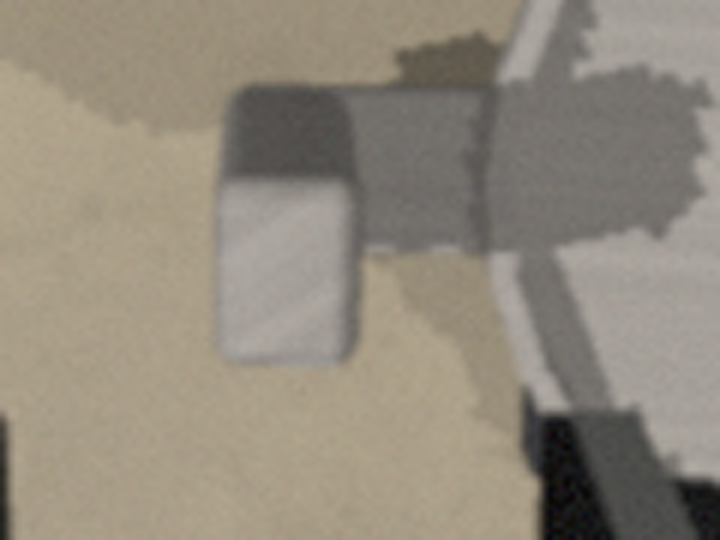

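```bash
python3 - <<'E'
from h import *
p=np.load("p17.npy",allow_pickle=True).item()
z=lambda a,b:(280+(a+.5)/6-.5,170+(b+.5)/6-.5)
t=[at_z(p,z(*q),.07) for q in((220,180),(355,180),(222,362),(350,362))]
ang=lambda d:np.degrees(np.arctan2(d[1],d[0])).round(1)
print(np.mean(t,0).round(4),ang(t[1]-t[0]),ang(t[3]-t[2]),ang(t[0]-t[2]),ang(t[1]-t[3]))
plan([(467.5,-230.5,90,67)],40,vmax=25)
E
```

```text
[ 0.4659 -0.2306  0.07  ] 67.4 67.4 157.6 156.5
[[-0,1,25,-0,0.2,0.2,40],[-1,1,18,-0,-0,0.2,40]]
end [ 467.8 -230.6   89.8] 67.0 wp 1 / 1
```

move_arm(deltas=[[0,1,22,0,0.1,0.2,40],[0,1,18,0,0,0.2,40],[0,0,6,0,0,0,40],[0,0,0,0,0,0,40]])

```text
time: 19.0
ee_pos: [0.4689, -0.2309, 0.089]
orientation: [0.638, 3.069, -0.002]
ft_force: [-0.5, -0.3, -0.2]
opening: 0.466
```

```bash
python3 - <<'E'
from h import *
s=stat();p=camera_params("wrist")
im=read_camera("wrist");cv2.imwrite("pics/w18.png",im[:,:,::-1])
plan([(466.5,-230.5,38,67)],40,vmax=15)
E
```

```text
t 19.0 tcp [ 468.9 -230.9   89. ] psi 66.51 tilt [ 0.35 -0.16] q [ 0.07  0.37  0.32  2.09 -0.18  0.7   1.67] F [-0.5 -0.3 -0.2] T [ 0.03  0.06 -0.  ] open mm 39.8
[[1,-0,15,0,0.4,-0.1,40],[1,-0,15,0,0,-0.2,40],[0,-0,15,0,0,-0.1,40],[1,-1,7,0,0,-0.1,40]]
end [ 466.  -230.8   37.5] 67.0 wp 1 / 1
```

View pics/w18.png

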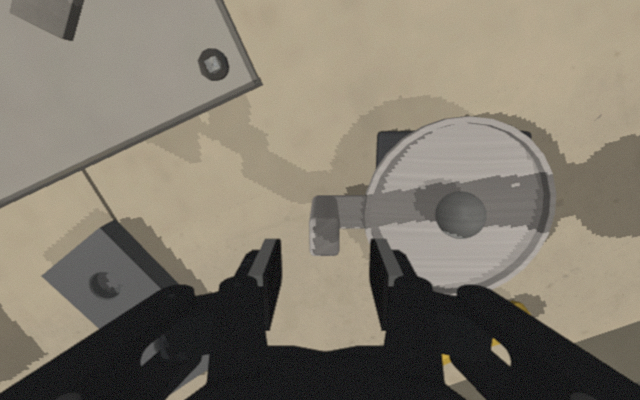

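Wrist view: the tab at (324,236) is centred between the jaws (midline 326), and the ball is at the dish centre (461,214). Descending.

move_arm(deltas=[[1,0,15,0,0.3,0,40],[1,0,15,0,0,-0.2,40],[1,0,12,0,0,0,38],[0,0,4,0,0,0,38],[0,0,0,0,0,0,38]])

```text
time: 19.47
ee_pos: [0.4696, -0.2311, 0.0476]
orientation: [0.637, 3.068, -0.002]
ft_force: [0.6, 0.2, 0.3]
opening: 0.443
```

```bash
python3 - <<'E'
from h import *
s=stat()
im=read_camera("wrist");cv2.imwrite("pics/w19.png",im[:,:,::-1])
im=read_camera("side");cv2.imwrite("pics/s19.png",im[60:300,240:500,::-1].repeat(2,0).repeat(2,1))
plan([(466.5,-230.5,38,67)],40,vmax=15)
E
```

```text
t 19.47 tcp [ 469.6 -231.1   47.6] psi 66.53 tilt [ 0.45 -0.15] q [ 0.1   0.44  0.29  2.11 -0.22  0.61  1.7 ] F [0.6 0.2 0.3] T [ 0.01  0.02 -0.01] open mm 37.8
[[4,-1,10,0,0.5,-0.5,40]]
end [ 465.9 -230.6   38.2] 67.0 wp 1 / 1
```

View pics/w19.png

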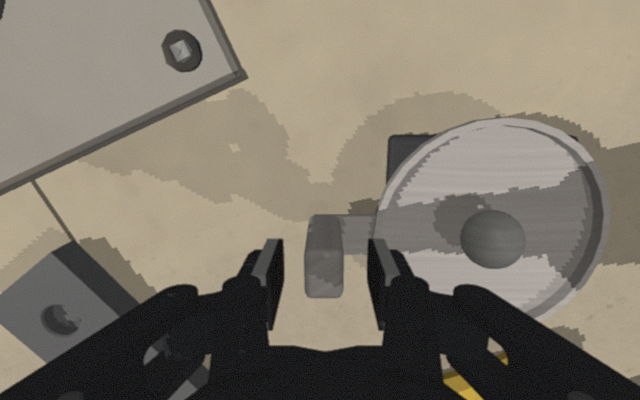

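View pics/s19.png

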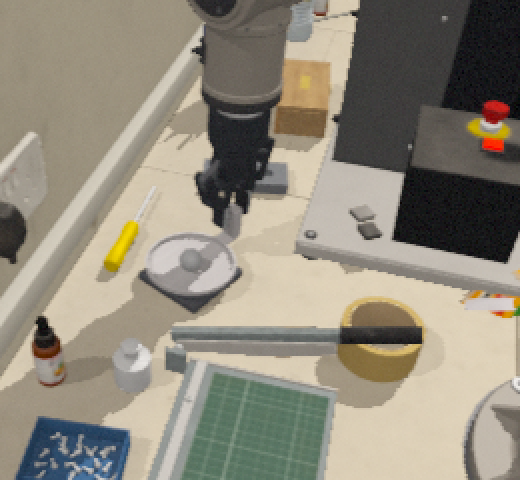

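move_arm(deltas=[[3,-1,8,0,0.5,-0.4,38],[2,0,4,0,0.2,0,38],[0,0,0,0,0,0,38]])

```text
time: 19.82
ee_pos: [0.4659, -0.2306, 0.0375]
orientation: [-0.627, -3.078, -0.002]
ft_force: [0.1, -0.4, 0.1]
opening: 0.444
```

```bash
python3 - <<'E'
from h import *
s=stat();p=camera_params("wrist")
plan([(466.5,-230.5,38,67)],40,vmax=15)
E
```

```text
t 19.82 tcp [ 465.9 -230.6   37.5] psi 66.98 tilt [-0.01  0.09] q [ 0.11  0.46  0.28  2.11 -0.22  0.6   1.71] F [ 0.1 -0.4  0.1] T [0.03 0.1  0.01] open mm 37.9
[[-0,0,-1,0.1,-0,-0,40]]
end [ 465.9 -230.6   38.5] 67.0 wp 1 / 1
```

move_arm(deltas=[[0,0,0,0,0,0,28],[0,0,0,0,0,0,22],[0,0,0,0,0,0,19],[0,0,0,0,0,0,17],[0,0,0,0,0,0,15.5],[0,0,0,0,0,0,14],[0,0,0,0,0,0,12]], grip_force=50)

```text
time: 20.4
ee_pos: [0.4659, -0.2307, 0.0378]
orientation: [-0.627, -3.078, -0.002]
ft_force: [0.7, -0.1, -0.1]
opening: 0.18
```

```bash
python3 - <<'E'
from h import *
s=stat();p=camera_params("wrist")
im=read_camera("wrist");cv2.imwrite("pics/w20.png",im[:,:,::-1])
E
```

```text
t 20.4 tcp [ 465.9 -230.7   37.8] psi 66.96 tilt [-0.01  0.08] q [ 0.11  0.46  0.28  2.11 -0.22  0.6   1.71] F [ 0.7 -0.1 -0.1] T [-0.15  0.05 -0.07] open mm 15.4
```

View pics/w20.png

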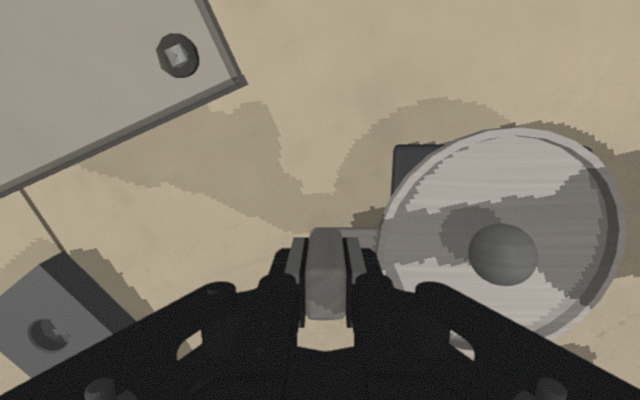

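The tab is held between the pads and the ball is still centred (503,254). Firming the grip and lifting slowly.

move_arm(deltas=[[0,0,0,0,0,0,8],[0,0,0,0,0,0,8],[0,0,-1,0,0,0,8],[0,0,-2,0,0,0,8],[0,0,-3,0,0,0,8],[0,0,-3,0,0,0,8],[0,0,-2,0,0,0,8],[0,0,0,0,0,0,8]], grip_force=110)

```text
time: 21.12
ee_pos: [0.4656, -0.2306, 0.0498]
orientation: [-0.627, -3.077, -0.002]
ft_force: [-0.8, 0.6, -2.2]
opening: 0.17
```

```bash
python3 - <<'E'
from h import *
s=stat();p=camera_params("wrist")
im=read_camera("wrist");cv2.imwrite("pics/w21.png",im[:,:,::-1])
im=read_camera("side");cv2.imwrite("pics/s21.png",cv2.resize(im[100:250,260:460,::-1],None,fx=4,fy=4,interpolation=cv2.INTER_CUBIC))
E
```

```text
t 21.12 tcp [ 465.6 -230.6   49.8] psi 66.97 tilt [-0.05  0.09] q [ 0.1   0.44  0.29  2.11 -0.21  0.62  1.7 ] F [-0.8  0.6 -2.2] T [-0.15  0.04  0.05] open mm 14.6
```

View pics/w21.png

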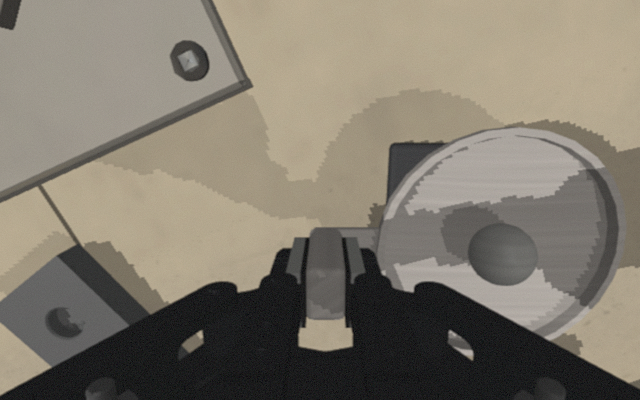

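View pics/s21.png

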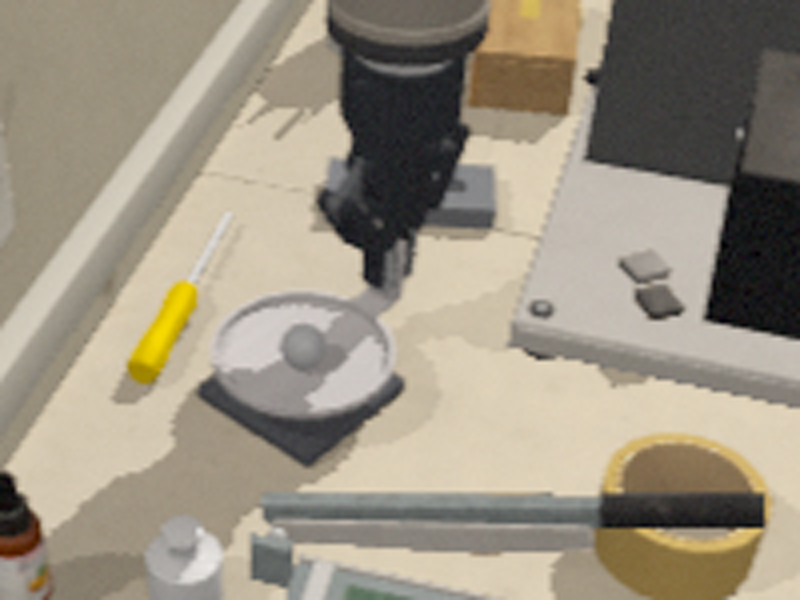

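The dish has lifted about 12 mm and looks unchanged relative to the gripper, with the ball centred. Continuing the lift.

move_arm(deltas=[[0,0,-3,0,0,0,8],[0,0,-5,0,0,0,8],[0,0,-7,0,0,0,8],[0,0,-9,0,0,0,8],[0,0,-9,0,0,0,8],[0,0,-9,0,0,0,8],[0,0,-9,0,0,0,8],[0,0,-9,0,0,0,8]])

```text
time: 21.88
ee_pos: [0.4647, -0.2305, 0.1145]
orientation: [-0.627, -3.075, -0.002]
ft_force: [0.2, -0.3, -1.9]
opening: 0.169
```

```bash
python3 - <<'E'
from h import *
s=stat()
E
```

```text
t 21.88 tcp [ 464.7 -230.5  114.5] psi 66.95 tilt [-0.18  0.12] q [ 0.06  0.33  0.33  2.07 -0.16  0.76  1.66] F [ 0.2 -0.3 -1.9] T [-0.15  0.05 -0.01] open mm 14.4
```

```bash
python3 - <<'E'
from h import *
plan([(465.5,-230.5,150,66.97)],8,vmax=9,dec=1)
E
```

```text
[[-0.2,0.1,-9,0,-0.2,-0,8],[-0.2,0.1,-9,0,-0,-0,8],[-0.2,0.1,-9,0,-0,-0,8],[-0.1,0.1,-8.5,0,-0,-0,8]]
end [ 465.5 -230.5  150. ] 67.0 wp 1 / 1
```

move_arm(deltas=[[0,0,-9,0,-0.1,0,8],[0,0,-9,0,-0.1,0,8],[0,0,-8,0,0,0,8],[0,0,-6,0,0,0,8],[0,0,-4,0,0,0,8],[0,0,-2,0,0,0,8],[0,0,0,0,0,0,8],[0,0,0,0,0,0,8]])

```text
time: 22.55
ee_pos: [0.4656, -0.2308, 0.1597]
orientation: [0.627, 3.074, 0.001]
ft_force: [0.2, 0.3, -1.7]
opening: 0.168
```

```bash
python3 - <<'E'
from h import *
s=stat();p=camera_params("wrist")
im=read_camera("wrist");cv2.imwrite("pics/w22.png",im[:,:,::-1])
E
```

```text
t 22.55 tcp [ 465.6 -230.8  159.7] psi 66.95 tilt [ 0.26 -0.01] q [ 0.04  0.26  0.35  2.04 -0.12  0.85  1.62] F [ 0.2  0.3 -1.7] T [-0.2   0.09  0.02] open mm 14.3
```

View pics/w22.png

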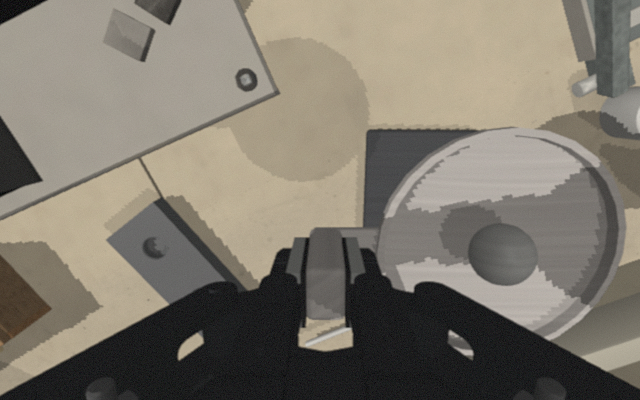

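Lifted about 122 mm, with the ball still at (503,254) in the centre. Starting the quarter turn about the tool axis.

move_arm(deltas=[[0,0,0,0,0.1,0.5,8],[0,0,0,0,0.1,1,8],[0,0,0,0,0,1.5,8],[0,0,0,0,0,2,8],[0,0,0,0,0,2.5,8],[0,0,0,0,0,3,8],[0,0,0,0,0,3,8],[0,0,0,0,0,3,8]])

```text
time: 23.27
ee_pos: [0.464, -0.2306, 0.1567]
orientation: [-1.088, -2.941, -0.001]
ft_force: [1.0, -0.1, -1.8]
opening: 0.169
```

```bash
python3 - <<'E'
from h import *
s=stat()
plan([(467,-231,160,-23)],8,vmax=9,wmax=3,dec=1)
E
```

```text
t 23.27 tcp [ 464.  -230.6  156.7] psi 49.4 tilt [-0.29  0.15] q [-0.01  0.27  0.41  2.04 -0.14  0.86  1.34] F [ 1.  -0.1 -1.8] T [-0.1   0.09 -0.02] open mm 14.4
[[-0.1,0.1,-0.1,-0.1,-0.3,3,8],[-0.1,0.1,-0.1,0,-0,3,8],[-0.1,0.1,-0.1,0,-0,3,8],[-0.1,0.1,-0.1,0,-0,3,8],[-0.1,0.1,-0.1,0,-0,3,8],[-0.1,0.1,-0.1,0,-0,3,8],[-0.1,0.1,-0.1,0,-0,3,8],[-0.1,0.1,-0.2,0,-0,3,8]]
end [ 465.2 -230.7  157.6] 25.4 wp 0 / 1
```

move_arm(deltas=[[0,0,0,0,-0.1,3,8],[0,0,0,0,-0.1,3,8],[0,0,0,0,-0.1,3,8],[0,0,0,0,0,3,8],[0,0,0,0,0,3,8],[0,0,0,0,0,3,8],[0,0,0,0,0,3,8],[0,0,0,0,0,3,8]])

```text
time: 23.93
ee_pos: [0.4627, -0.2301, 0.154]
orientation: [-1.716, -2.624, 0.007]
ft_force: [0.2, -0.2, -1.6]
opening: 0.171
```

```bash
python3 - <<'E'
from h import *
s=stat()
im=read_camera("wrist");cv2.imwrite("pics/w23.png",im[:,:,::-1])
plan([(467,-231,160,-23)],8,vmax=9,wmax=3,dec=1)
E
```

```text
t 23.93 tcp [ 462.7 -230.1  154. ] psi 23.62 tilt [-0.43 -0.02] q [-0.08  0.29  0.5   2.05 -0.17  0.85  0.92] F [ 0.2 -0.2 -1.6] T [-0.07  0.19 -0.03] open mm 14.6
[[-0.2,0.2,-0.4,-0.4,-0.2,3,8],[-0.1,0.2,-0.4,-0,0,3,8],[-0.1,0.3,-0.4,-0,0,3,8],[-0.1,0.3,-0.4,-0,0,3,8],[-0.1,0.3,-0.4,-0,0,3,8],[-0.1,0.3,-0.4,0,0,3,8],[-0.1,0.3,-0.4,0,0,3,8],[-0.1,0.3,-0.4,0,0,3,8]]
end [ 465.  -230.5  157.1] -0.6 wp 0 / 1
```

View pics/w23.png

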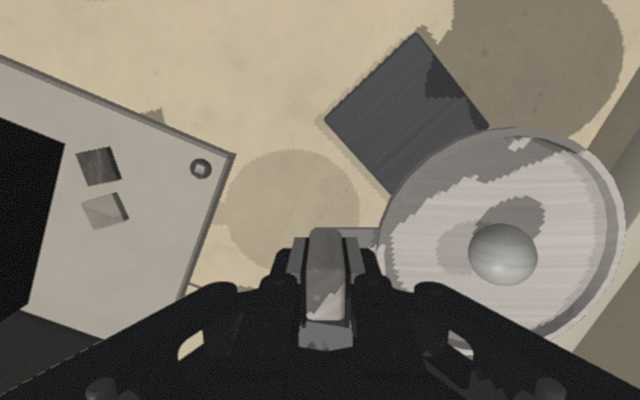

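The ball is still at (503,254), dish unchanged relative to the gripper. Continuing the turn.

move_arm(deltas=[[0,0,0,-0.1,-0.1,3,8],[0,0,0,-0.1,0,3,8],[0,0,0,-0.1,0,3,8],[0,0,0,0,0,3,8],[0,0,0,0,0,3,8],[0,0,0,0,0,3,8],[0,0,0,0,0,3,8],[0,0,0,0,0,3,8]])

```text
time: 24.65
ee_pos: [0.4615, -0.2296, 0.1519]
orientation: [-2.245, -2.19, 0.007]
ft_force: [0.2, -0.9, -2.2]
opening: 0.169
```

```bash
python3 - <<'E'
from h import *
s=stat()
plan([(467,-231,155,-23)],8,vmax=9,wmax=3,dec=1)
E
```

```text
t 24.65 tcp [ 461.5 -229.6  151.9] psi -1.42 tilt [-0.39  0.03] q [-0.16  0.3   0.59  2.06 -0.22  0.85  0.53] F [ 0.2 -0.9 -2.2] T [-0.03  0.14 -0.03] open mm 14.4
[[-0.2,0.8,-0.4,-0.4,-0,3,8],[-0.1,0.8,-0.4,0,-0,3,8],[-0.1,0.8,-0.4,0,-0,3,8],[-0.1,0.8,-0.5,0,-0,3,8],[-0,0.8,-0.4,0,-0,3,8],[0,0.7,-0.5,0,-0,3,8],[0.1,0.8,-0.4,0,-0,3,8],[0,0.1,-0.1,0,-0,0.6,8]]
end [ 467. -231.  155.] -23.0 wp 1 / 1
```

move_arm(deltas=[[0,0,0,-0.1,0,3,8],[0,0,0,-0.1,0,3,8],[0,0,0,-0.1,0,3,8],[0,0,0,0,0,3,8],[0,0,0,0,0,2.5,8],[0,0,0,0,0,2,8],[0,0,0,0,0,1.5,8],[0,0,0,0,0,1,8]])

```text
time: 25.32
ee_pos: [0.4605, -0.2289, 0.1501]
orientation: [-2.59, -1.771, 0.007]
ft_force: [-0.1, 1.0, -2.5]
opening: 0.171
```

```bash
python3 - <<'E'
from h import *
s=stat()
E
```

```text
t 25.32 tcp [ 460.5 -228.9  150.1] psi -21.27 tilt [-0.34  0.04] q [-0.22  0.31  0.66  2.07 -0.25  0.85  0.22] F [-0.1  1.  -2.5] T [ 0.03  0.11 -0.  ] open mm 14.6
```

move_arm(deltas=[[0,0,0,-0.1,0,0.8,8],[0,0,0,-0.1,0,0.5,8],[0,0,0,0,0,0.3,8],[0,0,0,0,0,0,8],[0,0,0,0,0,0,8],[0,0,0,0,0,0,8]])

```text
time: 25.82
ee_pos: [0.4604, -0.2287, 0.1498]
orientation: [-2.617, -1.735, 0.005]
ft_force: [1.3, 0.7, -2.8]
opening: 0.17
```

```bash
python3 - <<'E'
from h import *
s=stat();p=camera_params("wrist");np.save("p24.npy",p,allow_pickle=True)
im=read_camera("wrist");cv2.imwrite("pics/w24.png",im[:,:,::-1])
im=read_camera("side");cv2.imwrite("pics/s24.png",im[:,:,::-1])
im=read_camera("scene");cv2.imwrite("pics/c24.png",im[:,:,::-1])
print(masks_of("side","tray")[0]['conf'])
stat()
E
```

```text
t 25.82 tcp [ 460.4 -228.7  149.8] psi -22.92 tilt [-0.18 -0.03] q [-0.22  0.31  0.67  2.07 -0.26  0.84  0.2 ] F [ 1.3  0.7 -2.8] T [0.09 0.07 0.06] open mm 14.5
0.64
t 26.02 tcp [ 460.4 -228.7  149.8] psi -22.93 tilt [-0.18 -0.03] q [-0.22  0.31  0.67  2.07 -0.26  0.84  0.2 ] F [-0.1  0.  -2.2] T [0.03 0.16 0.01] open mm 14.4
```

View pics/w24.png

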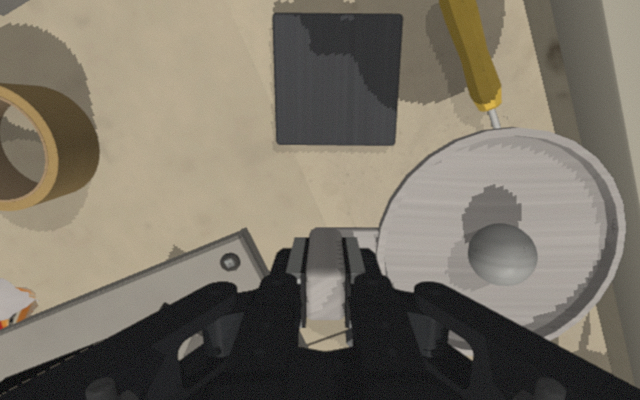

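View pics/s24.png

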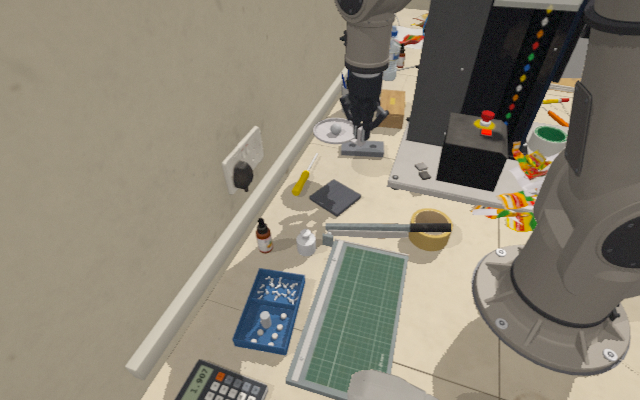

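View pics/c24.png

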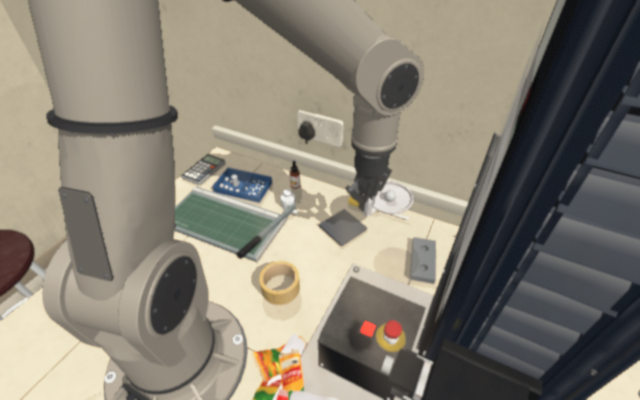

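The wrist view shows the ball at (503,254), unchanged since before the lift. The dish is square to the stand seen at (338,80), and its tool yaw has gone from 66.97° to −22.93°. In the side view the roller stands in the tray at (265,320), and the dropper (264,235) and weight (307,243) haven't moved.

```bash
python3 - <<'E'
from h import *
print(np.abs(read_state()['joint_vel']).max())
job_done()
E
```

```text
0.0029356910478718352
the job is handed in; nothing more can be done
```

The job is handed in: roller in the tray, ball in the dish, and the dish lifted, turned a quarter turn and still held up. It finished at about 26 s, well inside the 72 s limit.

- **Roller:** it stands upright in the tray's larger compartment; the side camera still showed it there at the end.
- **Ball:** I placed it in the dish while the dish sat on its stand. It stayed at the same spot in the wrist pictures from before the lift to the last one, at the dish centre.
- **Dish:** I lifted it about 112 mm by the tab, then turned it 89.9°. At the end the tool tilt was about 0.2° and the arm was still.
- **Bystanders:** the last side picture shows the dropper bottle and the weight where they started.

- **Measurement conflict:** one early wrist-camera position for the dish was about 10 mm off, because the arm was still moving. I dropped it and measured again, and the second reading matched the fixed cameras.
- **Levelness and turn:** both come from the tool readings. The dish also showed no shift relative to the gripper in the pictures, but I did not measure its own tilt directly.

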